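# Pack out a sprung clamping fixture with spacers and hold the wedge

### The arm

A 7-joint arm with a two-finger parallel gripper is mounted at the origin on the work surface. World frame = base frame: x ahead of the robot, y to its left, z up, the work surface at z = 0. Lengths are in mm, angles in rad, forces in N, time in s.
With the tool pointing down it reaches from about 350 to 900 mm from the base axis. Payload 7.2 kg.
Tool frame: the origin (TCP) lies midway between the tips of the shut fingers; the grasp point (between the pads) lies 19 mm behind it; z points along the fingers, y is the line along which they close (so a half turn about z gives the same grasp; the last joint's range is limited). The gripper opens to 85 mm and grips with 20 to 120 N. Pads are 22 mm wide; open, the fingers measure 114 mm over their backs; the gripper's body (76 mm by 85 mm) begins 54 mm behind the grasp point. The pads swing forward as they close: fully open they stand 13 mm farther back than shut.
Start: joints at [1.127, 0.411, -0.013, 1.596, 0.006, 1.134, -0.082], TCP at [229.374, -581.392, 231.297] pointing down, gripper open.
Joint ranges: [-2.95, 2.95], [-0.29, 1.99], [-1.47, 1.44], [0.14, 2.54], [-1.03, 4.17], [0.13, 1.85], [-2.86, 2.86]. Speed limits (rad/s): [2.39, 2.39, 3.01, 3.01, 3.14, 3.14, 3.14].

### API

Orientations are given as a rotation vector (axis times angle).
In Python, from cell import monitor, optics, arm gives the robot as it stands.
- The arm moves only by the shell command python3 -m crank 'ROWS' [FORCE]. ROWS is JSON, a list of rows, each an object with "delta_pos": the shift along the tool's x, y, z in m, a list of three; "spin": the turn about the tool's z in units of 5 degrees (1.0 is 5 degrees); "gripper": the opening, from 0 (shut) to 1 (fully open). In form: [{"delta_pos": [dx, dy, dz], "spin": spin, "gripper": gripper}, ...]. A call has 1 to 12 rows; each row is the pose to reach, as a shift and turn from the pose commanded when the call began, along the tool's axes at that moment; what a row does not reach only later rows make up. A row lasts 1/10 s, in which the tool goes at most 50 mm and 8.59 degrees, less where a joint would pass 70% of its speed; a pose out of reach is approached as far as the arm can. A call with a gripper value outside its range is refused whole. The fingers move at their own pace and stop on an object; FORCE is the grip in N (left out, the last holds). Time passes only in rows, so rows that repeat a pose let the fingers close. It gives the time, the measured TCP pose, the force, the opening and the grip force at its end, in the units of the state.
- monitor.get_obs(): the state, without advancing time (a new reading comes with each control period).
- optics.camera(name): name is "scene" or "top" or "wrist"; returns the picture (480x640x3 uint8, red, green, blue); there is no depth.
- optics.calibration(name): a dict with "vertical_fov" (degrees; the focal length in pixels is half the picture's height over the tangent of half this angle, whatever the lens; pixels are square), "cx", "cy" (the principal point, pixels), "D" ([k1, k2, p1, p2, k3] as OpenCV has them; the pictures are not rectified), "rvec" (rotation vector, rad) and "tvec" (3), from world to camera coordinates, as OpenCV has them. Camera axes: x right, y down, z forward; pixel columns grow to the right and rows downward; lengths in mm; the calibration is good to about 2 mm. A picture is of the moment at which its call begins: read the wrist's pose just before it. calibration takes no time and is no camera call; for the wrist camera it gives the pose at the moment of the call.
- arm.finish_job(): hands the job in; it is judged then, once.
The state is a dict: "clock": time; "joints": joint angles; "joint_velocities": joint speeds; "effort": joint torques, N m; "eef_pos": TCP position; "ee_rot": TCP orientation; "wrist_force": force on the tool from outside, world axes, zero at the start; "moment": the same for the moment, N m; "grip_width": finger opening in mm; "grasp_force": force on a finger pad.
Only numpy, scipy, OpenCV 4.12 (cv2) and the standard library are available. Lean on these libraries where they do the work, as an engineer would, in place of code of your own. Each camera call takes 0.05 s, during which the arm holds its last target. There are 200 camera calls.

### The job

Fold both carton flaps back past upright, then stand the blue spacer from the carton upright in the fixture's gap, against the steel stop, and let go; only if the gap left is still too wide for the wedge, stand the yellow spacer beside it too. Then press the red wedge upright, point down, between the spacers and the brass jaw until you feel the sprung jaw give a few millimetres (never to the end of its travel, and the point stays clear of the base). Finish while holding the wedge there in the gripper, the stack squeezed, with an unused spacer left in its slot and everything else on the bench left alone.

Things in the scene. Friction and masses are not known exactly. Their poses are not given: they have to be found in the camera images.
- carton: Fixed cardboard carton, 150 x 150 mm, 4 mm walls 112 mm high. Origin: centre of its underside; x parallel to the flap hinges, z up. Inside (140 mm clear), a grey insert, top 78 mm above the origin, has slots 37.5 (x) by 22 mm (y) at x = 0, y = -36, 0, +36 mm; in each hangs one piece (which varies), its head standing on the insert, its axes parallel to the carton's.
- flap_left (a joint): Angle of the flap on the carton's +y side (rad): 0 = flat over the opening, 1.57 = upright, more = folded outward, end stop 2.7. It reaches 52 mm from the hinge, 146 mm long in x, 4 mm thick; its stiff crease stays where put (0.03 N m). Starts ajar at 1.0 to 1.25, the two free edges over 80 mm apart.
- flap_right (a joint): The same for the flap on the carton's -y side; positive again means opening upward and outward.
- flap_left_hinge (a point): Middle of the left flap's hinge line (73 mm to +y of the carton's centre, 114 mm above its origin); the hinge runs along the carton's x.
- flap_right_hinge (a point): Middle of the right flap's hinge line (73 mm to -y, 114 mm up).
- flap_left_edge (a point): Middle of the left flap's free edge.
- flap_right_edge (a point): Middle of the right flap's free edge.
- spacer_blue: Blue T-shaped spacer, 7 mm thick (y), 100 mm tall, 60 g. Stem 34 mm wide (x), 70 mm tall; above it a head 46 mm wide, 30 mm tall, gripped across its width. Origin: centre of its foot, z up. Goes in first: its head is narrower, so fingers on the ends of the next piece's wider head pass it.
- spacer_yellow: Yellow spacer, the same but with a head 54 mm wide. 7 mm thick, 100 mm tall, origin at the centre of its foot.
- wedge: Red wedge, 94 mm tall, 80 g. Tapered stem 34 mm wide (x), 64 mm tall, 4 mm thick at the point, 20 mm at the top (1 mm per 4 mm); its +y face is flat and upright (at y = +10 mm), its -y face slants. Above it a head 62 mm wide (x), 20 mm thick, 30 mm tall, gripped across its width. Origin: under the head's middle, at the height of the point, z up.
- wedge_tip (a point): Middle of the wedge's 4 mm thick point (8 mm to +y of the wedge's origin).
- fixture: Fixed clamping fixture, aluminium base 110 x 170 x 12 mm. Origin: under the middle of the working area, z up; base top 12 mm above the origin, spacers stand on it. The gap lies between the stop (+y) and the sprung jaw (-y), open above and at both x ends, 15 to 27 mm wide, each time different. Pieces go in with their x and y axes along the fixture's.
- jaw (a joint): Travel of the sprung brass jaw (m): 0 = fully forward (towards the stop, +y), grows as it is pushed back to -y, end stop 0.010. Spring 1400 N/m, about 2.8 N preload. Once touching, the wedge moves it 1 mm for each 4 mm of further descent, the downward push growing by roughly 4 to 15 N. A push-back of 3 to 5 mm is right.
- jaw_nose (a point): Foremost point of the jaw's rounded nose (radius 8 mm, 36 mm long in x), 70 mm above the fixture's origin; the nose ends 78 mm above it. It moves with the jaw.
- stop_face (a point): Point on the working face of the dark steel stop, 70 mm above the fixture's origin; the gap is from here to point jaw_nose along the fixture's y. Stop: 36 mm wide (x), 24 mm thick, top 78 mm above the fixture's origin. The wedge grips a remaining gap of 5.5 to 14.5 mm: if the gap less 7 mm (blue spacer) is over 13.5 mm, the yellow one is needed too.
- stop: The steel stop itself; origin under its middle, 12 mm to +y of its working face. A 10 mm high foot flange is 60 mm wide in x and does not project beyond the working face.
- solder_spool: Bystander: metal spool, 52 mm across, 40 mm tall, origin under its centre.
- flux_syringe: Bystander: amber tube standing on a clear flange 36 mm across, 86 mm tall, origin under its centre.
- cutters: Bystander: blue-handled side cutters lying flat, 150 mm long, origin under the pivot.
- screwdriver: Bystander: screwdriver lying on the bench.
- flux_jar: Bystander: jar 56 mm across, 60 mm tall.
- terminal_tray: Bystander: green divided tray, 100 x 140 x 30 mm.
Not all that is in view belongs to the job. Leave any orange look-alike of the fixture alone.

How it is judged:
By the outcome, as a careful person would: the job done as asked, in the order asked, and still so for the second after the job is handed in, while the arm keeps its last pose, push and grip.
It also fails if it takes over 72 s, if anything falls off the work surface, if the arm or the gripper's body presses on something with over 40 N, if the wrist force passes 120 N, or if a joint passes its speed limit or range.

## Working session

There is one attempt and no reset: what is moved stays moved. The work goes in short steps, Python scripts to look and compute and a shell command to move; the robot and the scene stay as the last step left them, time stands still between calls to the robot, and variables do not carry over. Pictures are saved under pics/ and viewed, at most 10 in all, crops included, and the job is handed in when it is done.

```bash
ls; mkdir -p pics; python3 - <<'E'
from cell import monitor, optics
import cv2
print(monitor.get_obs())
for n in ("scene","top","wrist"):
    c=optics.calibration(n); im=optics.camera(n); print(n,c)
    cv2.imwrite(f"pics/{n}0.png",im[:,:,::-1])
E
```

```text
pics
{'clock': 0.0, 'joints': array([ 1.12676746,  0.41186979, -0.01274635,  1.59705705,  0.00557435,
        1.13428874, -0.08219174]), 'joint_velocities': array([ 7.80606049e-04,  8.93287285e-04, -4.48911215e-04,  7.58567686e-04,
        4.87650655e-05,  1.23885334e-03, -1.89303054e-03]), 'effort': array([-8.89862840e-04, -6.00623560e+01,  6.82272892e-01, -2.99404460e+01,
        1.40110374e-02,  1.06606440e-02, -6.01736794e-07]), 'eef_pos': array([ 229.20662529, -580.91791317,  230.4663131 ]), 'ee_rot': array([-3.08475535e+00, -5.86676513e-01,  5.82261290e-04]), 'wrist_force': array([-0.12225283,  0.10835374, -0.04311523]), 'moment': array([-0.03377535, -0.01890969, -0.01873439]), 'grasp_force': 0.0, 'grip_width': 85.53425250340071}
scene {'vertical_fov': 43.270802897242746, 'cx': 324.1669421295405, 'cy': 227.79491298872748, 'D': array([-0.08909078,  0.        ,  0.        ,  0.        ,  0.        ]), 'rvec': array([ 0.60226644,  2.50973175, -1.34904073]), 'tvec': array([ 397.75688851,  -55.4685046 , 1570.75931511])}
top {'vertical_fov': 55.593020034814764, 'cx': 320.1392184697412, 'cy': 237.212738562211, 'D': array([-0.05936067,  0.        ,  0.        ,  0.        ,  0.        ]), 'rvec': array([ 2.1683235 , -2.15287374,  0.11332338]), 'tvec': array([  40.21934778,  462.88486489, 1051.27924798])}
wrist {'vertical_fov': 63.94073165347373, 'cx': 315.5403133094332, 'cy': 242.04180401455196, 'D': array([-0.02445498,  0.        ,  0.        ,  0.        ,  0.        ]), 'rvec': array([-2.40762954,  1.63708484,  0.22163963]), 'tvec': array([-624.16149392,  -34.62158912,  377.05855878])}
```

View pics/top0.png

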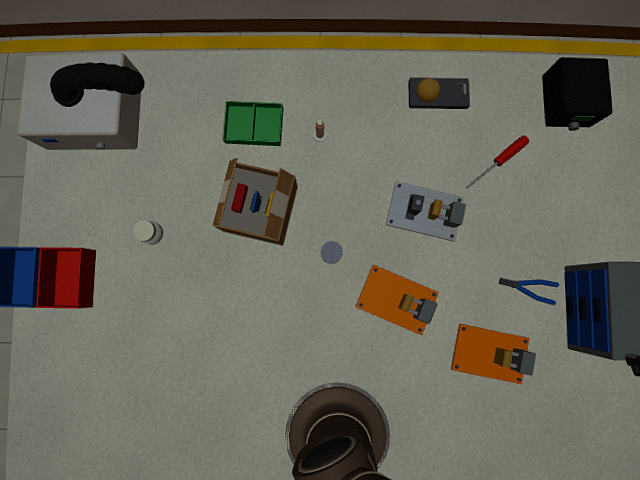

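View pics/scene0.png

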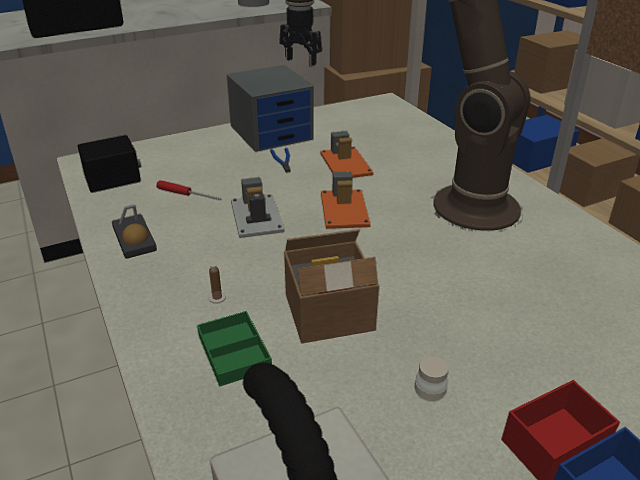

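The top view shows the carton at about (255,200) with red (239,197), blue (255,201) and yellow (270,202) in it. The real, grey fixture is at (427,210), with its stop at (415,205) and its jaw at (437,208). The scene view shows both flaps ajar.

```bash
cat > h.py <<'E'
import numpy as np, cv2
from cell import monitor, optics
from scipy.spatial.transform import Rotation as R
def K(c):
    f=240/np.tan(np.radians(c["vertical_fov"])/2); return np.array([[f,0,c["cx"]],[0,f,c["cy"]],[0,0,1.]])
def ray(c,p):
    p=np.asarray(p,float).reshape(-1,1,2); u=cv2.undistortPoints(p,K(c),np.array(c["D"]))[:,0]
    M=R.from_rotvec(c["rvec"]).as_matrix(); d=np.c_[u,np.ones(len(u))]@M; return -M.T@np.array(c["tvec"]),d
def onz(c,p,z):
    o,d=ray(c,p); return o+d*((z-o[2])/d[:,2])[:,None]
def proj(c,P):
    return cv2.projectPoints(np.asarray(P,float).reshape(-1,1,3),np.array(c["rvec"]),np.array(c["tvec"]),K(c),np.array(c["D"]))[0][:,0]
def shot(name,fn=None):
    o=monitor.get_obs(); c=optics.calibration(name); im=optics.camera(name)
    if fn: cv2.imwrite(fn,im[:,:,::-1]); np.save(fn[:-4]+".npy",{**c,"obs":o},allow_pickle=True)
    return c,im,o
def hsv(im): return cv2.cvtColor(im,cv2.COLOR_RGB2HSV)
def blobs(m,amin=30):
    cs,_=cv2.findContours(m.astype(np.uint8),cv2.RETR_EXTERNAL,cv2.CHAIN_APPROX_NONE)
    return sorted([c for c in cs if cv2.contourArea(c)>amin],key=cv2.contourArea,reverse=True)
RANGES=dict(red=[(0,120,60),(8,255,255)],red2=[(172,120,60),(180,255,255)],blue=[(100,110,50),(130,255,255)],yellow=[(18,120,90),(34,255,255)])
def mask(im,col):
    h=hsv(im); m=cv2.inRange(h,*RANGES[col]) 
    if col=="red": m|=cv2.inRange(h,*RANGES["red2"])
    return m
def totool(v,o):  # world shift mm -> tool m
    return R.from_rotvec(o["ee_rot"]).inv().apply(v)/1000
E
python3 - <<'E'
from h import *
c,im,o=shot("top","pics/top1.png")
for col in("red","blue","yellow"):
    for b in blobs(mask(im,col)):
        (x,y),s,a=cv2.minAreaRect(b)
        if 200<x<310 and 150<y<250: print(col,(x,y),s,a,onz(c,[x,y],108))
for n,p,z in [("stop top",(415,200),78),("jaw top",(435,208),78),("base",(425,211),12),("carton",(255,202),112)]: print(n,onz(c,p,z))
for n,p in [("NW",(397,182)),("NE",(466,197)),("SE",(457,240)),("SW",(387,224))]: print(n,onz(c,p,12))
print(R.from_rotvec(o["ee_rot"]).as_matrix())
cw=optics.calibration("wrist"); oo,_=ray(cw,[320,240]); print("cam in tool",R.from_rotvec(o["ee_rot"]).inv().apply(oo-o["eef_pos"]), (R.from_rotvec(cw["rvec"])*R.from_rotvec(o["ee_rot"])).as_matrix())
E
```

```text
red (238.0324249267578, 196.876953125) (8.55097484588623, 27.434377670288086) 14.743562698364258 [[542.06268115 225.47502565 108.        ]]
blue (253.7821807861328, 200.44190979003906) (2.898704767227173, 19.90443992614746) 14.931416511535645 [[534.20059341 190.24958348 108.        ]]
yellow (269.4163818359375, 203.98033142089844) (2.519432544708252, 23.01845359802246) 13.240520477294922 [[526.43738182 155.4307011  108.        ]]
stop top [[ 543.44478315 -172.11905084   78.        ]]
jaw top [[ 525.34854129 -217.46132452   78.        ]]
base [[ 529.64205772 -209.38136242   12.        ]]
carton [[529.95321483 186.84634838 112.        ]]
NW [[ 600.65767698 -142.43255287   12.        ]]
NE [[ 564.99344916 -310.42958233   12.        ]]
SE [[ 459.64843075 -285.42542697   12.        ]]
SW [[ 497.23963614 -116.99746082   12.        ]]
[[ 9.30200697e-01  3.67050892e-01 -5.52448544e-04]
 [ 3.67051297e-01 -9.30199985e-01  1.15511452e-03]
 [-8.99018124e-05 -1.27726529e-03 -9.99999180e-01]]
cam in tool [  67.12964937   -0.46164156 -142.13234596] [[ 6.07543484e-04  9.99998868e-01 -1.37690301e-03]
 [-9.64177799e-01  2.20547422e-04 -2.65256713e-01]
 [-2.65256109e-01  1.48873431e-03  9.64176841e-01]]
```

```bash
python3 -m crank '[{"delta_pos":[0,0,-0.04],"spin":0,"gripper":0.3},{"delta_pos":[0.395,-0.201,-0.02],"spin":-11.25,"gripper":0},{"delta_pos":[0.395,-0.201,0],"spin":-11.25,"gripper":0},{"delta_pos":[0.395,-0.201,0],"spin":-11.25,"gripper":0},{"delta_pos":[0.395,-0.201,0],"spin":-11.25,"gripper":0},{"delta_pos":[0.395,-0.201,0],"spin":-11.25,"gripper":0},{"delta_pos":[0.395,-0.201,0],"spin":-11.25,"gripper":0},{"delta_pos":[0.395,-0.201,0],"spin":-11.25,"gripper":0},{"delta_pos":[0.395,-0.201,0],"spin":-11.25,"gripper":0},{"delta_pos":[0.395,-0.201,0],"spin":-11.25,"gripper":0},{"delta_pos":[0.395,-0.201,0],"spin":-11.25,"gripper":0},{"delta_pos":[0.395,-0.201,0],"spin":-11.25,"gripper":0}]'
python3 -m crank '[{"delta_pos":[0,0,0],"spin":0,"gripper":0},{"delta_pos":[0,0,0],"spin":0,"gripper":0}]'
python3 - <<'E'
from h import *
c,im,o=shot("wrist","pics/fix1.png"); print(o["clock"],o["eef_pos"],o["ee_rot"],o["joints"][6],R.from_rotvec(o["ee_rot"]).as_matrix()[:,1])
E
```

```text
clock: 1.4
eef_pos: [523.4, -248.3, 230.8]
ee_rot: [-2.442, -1.975, 0.001]
wrist_force: [-1.0, -0.9, 0.7]
grip_width: 0.2
grasp_force: 0.0
clock: 1.6
eef_pos: [522.1, -251.1, 231.3]
ee_rot: [2.448, 1.969, -0.001]
wrist_force: [0.2, -1.1, 0.5]
grip_width: 0.2
grasp_force: 0.0
1.6 [ 522.07667348 -251.14142851  231.34520411] [ 2.44761349e+00  1.96891598e+00 -1.14860255e-03] 0.021789419685699973 [ 9.76776996e-01 -2.14258403e-01 -1.90357769e-04]
```

View pics/fix1.png

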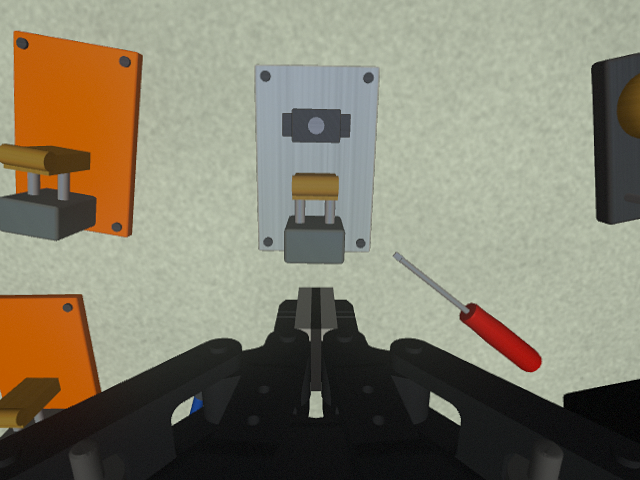

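The wrist view shows the grey fixture upright. The stop spans (292-341, 109-142), the brass nose has its front edge at row ~173 over columns 292-338, and the base holes are at (265,76), (368,77), (361,243) and (268,242).

```bash
python3 - <<'E'
from h import *
im=cv2.imread("pics/fix1.png")[:,:,::-1]; c=np.load("pics/fix1.npy",allow_pickle=True).item()
g=im[:,302:332].mean(axis=1)
for r in list(range(104,114))+list(range(136,150))+list(range(166,182)): print(r,g[r].round().astype(int))
rows=im[118:136].mean(axis=(0,2)); print("stop cols",[(i,int(rows[i])) for i in list(range(278,298))+list(range(336,356))])
h=hsv(im); b=cv2.inRange(h,(10,90,60),(28,255,255)); b[:, :270]=0;b[:,360:]=0; bl=blobs(b)[0]; print("brass",cv2.boundingRect(bl))
dk=[]
gray=cv2.cvtColor(im,cv2.COLOR_RGB2GRAY)
for x,y in [(265,76),(368,77),(361,243),(268,242)]:
    p=gray[y-9:y+10,x-9:x+10]; m=(p<95).astype(float); yy,xx=np.mgrid[y-9:y+10,x-9:x+10]; dk.append(((xx*m).sum()/m.sum(),(yy*m).sum()/m.sum()))
P=onz(c,dk,12); print(dk,P)
print("cam",ray(c,[0,0])[0])
E
```

```text
104 [151 162 170]
105 [151 162 170]
106 [151 162 170]
107 [152 164 172]
108 [142 152 159]
109 [67 68 67]
110 [66 70 76]
111 [67 71 77]
112 [67 71 77]
113 [67 71 77]
136 [67 71 76]
137 [67 71 76]
138 [67 71 76]
139 [67 70 76]
140 [66 70 76]
141 [63 66 70]
142 [ 99 105 107]
143 [154 166 172]
144 [151 162 168]
145 [150 161 167]
146 [150 161 166]
147 [150 161 166]
148 [150 161 166]
149 [150 161 166]
166 [149 160 165]
167 [149 160 165]
168 [149 160 164]
169 [149 160 165]
170 [149 160 165]
171 [151 163 167]
172 [137 144 144]
173 [96 87 68]
174 [78 61 37]
175 [86 68 41]
176 [105  82  45]
177 [120  92  48]
178 [129  99  49]
179 [134 103  51]
180 [135 108  52]
181 [137 112  54]
stop cols [(278, 158), (279, 156), (280, 157), (281, 166), (282, 82), (283, 70), (284, 72), (285, 73), (286, 73), (287, 73), (288, 72), (289, 73), (290, 73), (291, 60), (292, 68), (293, 71), (294, 71), (295, 71), (296, 71), (297, 71), (336, 71), (337, 71), (338, 71), (339, 70), (340, 59), (341, 71), (342, 70), (343, 71), (344, 70), (345, 71), (346, 71), (347, 71), (348, 70), (349, 68), (350, 127), (351, 166), (352, 159), (353, 155), (354, 153), (355, 151)]
brass (292, 173, 47, 27)
[(np.float64(265.1358024691358), np.float64(75.72839506172839)), (np.float64(367.8395061728395), np.float64(77.45679012345678)), (np.float64(360.089552238806), np.float64(242.91044776119404)), (np.float64(267.6923076923077), np.float64(241.36923076923077))] [[ 504.24656854 -125.90434794   12.        ]
 [ 591.73970769 -146.47992372   12.        ]
 [ 557.34658021 -292.9029315    12.        ]
 [ 469.6520786  -272.12587485   12.        ]]
cam [ 536.38931908 -185.06870019  373.26543125]
```

```bash
python3 - <<'E'
from h import *
c=np.load("pics/fix1.npy",allow_pickle=True).item()
H=np.array([[504.247,-125.904],[591.740,-146.480],[557.347,-292.903],[469.652,-272.126]])
print(np.linalg.norm(np.roll(H,-1,0)-H,axis=1))
v=(H[0]+H[1]-H[2]-H[3]); yf=v/np.linalg.norm(v); xf=np.array([yf[1],-yf[0]]); ctr=H.mean(0)
print("yaw",np.degrees(np.arctan2(xf[1],xf[0])),"ctr",ctr)
def f(p,z):
    q=onz(c,p,z)[0][:2]-ctr; return q@xf,q@yf
print("cam",(ray(c,[0,0])[0][:2]-ctr)@np.array([xf,yf]).T)
print("stop face top",f((316,142),78),"@12",f((316,142),12),"back",f((316,108.1),78))
print("stop L/R",f((291.3,125),78),f((340.3,125),78),"nose",f((315.5,172.5),70),f((291.5,180),78),f((338.5,180),78))
print("flange L/R",f((281.7,125),22),f((349.8,125),22))
E
```

```text
[ 89.87990223 150.40802298  90.12267614 150.25873455]
yaw -13.264699965998021 ctr [ 530.7465  -209.35325]
cam [-0.07982173 24.93139376]
stop face top (np.float64(0.3677100320239828), np.float64(20.486652941132967)) @12 (np.float64(0.46774577244615584), np.float64(19.49313028903959)) back (np.float64(-0.02865502437304575), np.float64(44.48317635743929))
stop L/R (np.float64(-18.02102124300594), np.float64(32.35733090131374)) (np.float64(18.060351642701228), np.float64(32.9429064325504)) nose (np.float64(0.3713252645784394), np.float64(-2.723226243889407)) (np.float64(-17.863707751017195), np.float64(-7.949311818368807)) (np.float64(18.002768306204107), np.float64(-7.3685207510878925))
flange L/R (np.float64(-29.836003124274438), np.float64(33.63844991442618)) (np.float64(29.82552587136577), np.float64(34.60660347711526))
```

Holes 90×150 mm, stop 24×36 mm: the measurements agree with the given sizes. The gap is 23.2 mm, leaving 16.2 mm after the blue spacer, so yellow is needed too. Next I look into the carton.

```bash
python3 -m crank '[{"delta_pos":[0.373,-0.083,-0.02],"spin":0,"gripper":0},{"delta_pos":[0.373,-0.083,-0.02],"spin":0,"gripper":0},{"delta_pos":[0.373,-0.083,-0.02],"spin":0,"gripper":0},{"delta_pos":[0.373,-0.083,-0.02],"spin":0,"gripper":0},{"delta_pos":[0.373,-0.083,-0.02],"spin":0,"gripper":0},{"delta_pos":[0.373,-0.083,-0.02],"spin":0,"gripper":0},{"delta_pos":[0.373,-0.083,-0.02],"spin":0,"gripper":0},{"delta_pos":[0.373,-0.083,-0.02],"spin":0,"gripper":0},{"delta_pos":[0.373,-0.083,-0.02],"spin":0,"gripper":0},{"delta_pos":[0.373,-0.083,-0.02],"spin":0,"gripper":0},{"delta_pos":[0.373,-0.083,-0.02],"spin":0,"gripper":0}]'
python3 - <<'E'
from h import *
c,im,o=shot("wrist","pics/car1.png"); print(o["clock"],o["eef_pos"],R.from_rotvec(o["ee_rot"]).as_matrix()[:,1], ray(c,[0,0])[0])
for col in("red","blue","yellow"):
    for b in blobs(mask(im,col),150)[:2]:
        r=cv2.minAreaRect(b); print(col,np.round(r[0],1),np.round(r[1],1),r[2],onz(c,r[0],108)[0],np.linalg.norm(np.diff(onz(c,cv2.boxPoints(r),108),axis=0),axis=1))
E
```

```text
clock: 2.75
eef_pos: [521.2, 130.5, 251.1]
ee_rot: [2.447, 1.968, -0.001]
wrist_force: [0.3, -0.5, -0.2]
grip_width: 0.5
grasp_force: 0.0
2.75 [521.16406715 130.49020672 251.14000431] [ 9.76747431e-01 -2.14393185e-01  1.32251291e-04] [535.43932124 196.62551204 393.03161747]
red [315.5  93. ] [32. 87.] 90.0 [541.68445658 224.73888178 108.        ] [60.06780861 21.06374221 61.24747093]
blue [315.  144.5] [ 9. 62.] 90.0 [533.86511643 190.68899804 108.        ] [44.50156387  6.30197144 44.76025483]
yellow [314.5 187.5] [71. 23.] 0.0 [526.87884752 160.54315212 108.        ] [17.02976766 52.17805139 17.03017102]
yellow [314.6 218.9] [229.1  18.5] 1.5481575727462769 [521.88898212 137.37138633 108.        ] [ 14.31512228 172.56034571  14.38192149]
```

View pics/car1.png

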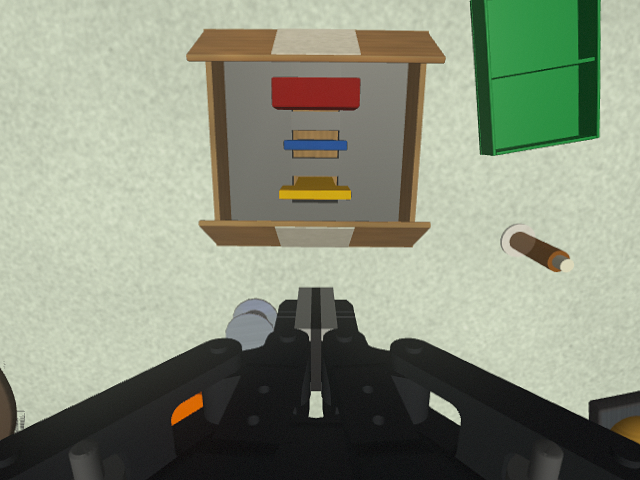

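The wrist view shows the insert with red at (315,93), blue at (315,144) and yellow at (315,190), all parallel to the tool. The left flap edge is at row ~30-60 and the right flap at ~222-246. The carton's yaw matches the tool's, so I sweep the flaps outward with shut fingers.

```bash
python3 -m crank '[{"delta_pos":[0.0,0,0],"spin":0,"gripper":0},{"delta_pos":[0.061,0,0],"spin":0,"gripper":0},{"delta_pos":[0.061,0,0.04],"spin":0,"gripper":0},{"delta_pos":[0.061,0,0.085],"spin":0,"gripper":0},{"delta_pos":[0.061,0,0.122],"spin":0,"gripper":0},{"delta_pos":[0.08,0,0.122],"spin":0,"gripper":0},{"delta_pos":[0.1,0,0.122],"spin":0,"gripper":0},{"delta_pos":[0.115,0,0.122],"spin":0,"gripper":0},{"delta_pos":[0.13,0,0.122],"spin":0,"gripper":0},{"delta_pos":[0.14,0,0.122],"spin":0,"gripper":0},{"delta_pos":[0.14,0,0.122],"spin":0,"gripper":0},{"delta_pos":[0.1,0,0.122],"spin":0,"gripper":0}]'
python3 -m crank '[{"delta_pos":[-0.045,0,0],"spin":0,"gripper":0},{"delta_pos":[-0.06,0,0],"spin":0,"gripper":0},{"delta_pos":[-0.075,0,0],"spin":0,"gripper":0},{"delta_pos":[-0.09,0,0],"spin":0,"gripper":0},{"delta_pos":[-0.105,0,0],"spin":0,"gripper":0},{"delta_pos":[-0.117,0,0],"spin":0,"gripper":0},{"delta_pos":[-0.117,0,0],"spin":0,"gripper":0},{"delta_pos":[-0.09,0,0],"spin":0,"gripper":0},{"delta_pos":[-0.09,0,-0.05],"spin":0,"gripper":0.6},{"delta_pos":[-0.09,0,-0.1],"spin":0,"gripper":0.85},{"delta_pos":[-0.09,0,-0.1],"spin":0,"gripper":0.85}]'
python3 - <<'E'
from h import *
c,im,o=shot("wrist","pics/car2.png"); print(o["clock"],o["eef_pos"],R.from_rotvec(o["ee_rot"]).as_matrix()[:,1],o["grip_width"])
E
```

```text
clock: 4.0
eef_pos: [541.8, 236.1, 129.8]
ee_rot: [-2.436, -1.979, -0.007]
wrist_force: [0.3, -0.2, 0.8]
grip_width: 0.2
grasp_force: 0.0
clock: 5.1
eef_pos: [525.9, 144.9, 235.6]
ee_rot: [2.441, 1.972, 0.014]
wrist_force: [0.0, 0.8, 0.2]
grip_width: 43.4
grasp_force: 0.0
5.1 [525.90916633 144.94263729 235.55710545] [ 0.97760585 -0.21027268  0.00849678] 43.39079960467778
```

View pics/car2.png

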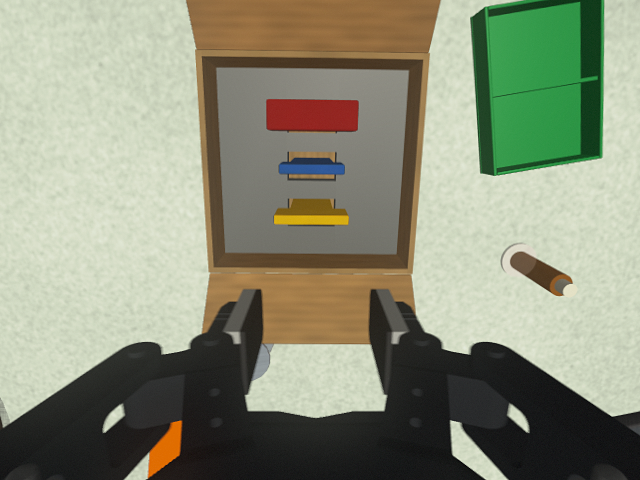

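Both flaps are folded well outward (rows 0-50 and 273-345). Red is at (312,115), blue at (312,169) and yellow at (311,219). I let the arm settle and measure the pieces precisely.

```bash
python3 -m crank '[{"delta_pos":[0,0,0],"spin":0,"gripper":0.85},{"delta_pos":[0,0,0],"spin":0,"gripper":0.85}]' >/dev/null
cat > pieces.py <<'E'
from h import *
c,im,o=shot("wrist"); print(o["clock"],o["eef_pos"].round(1),"width",o["grip_width"].round(1))
M=R.from_rotvec(o["ee_rot"]).as_matrix(); print("tool z",M[:,2].round(4)); tx,ty=M[:2,0],M[:2,1]
for col in("red","blue","yellow"):
    m=mask(im,col)
    for b in blobs(m,150)[:3]:
        x,y,w,hh=cv2.boundingRect(b)
        if w>130: continue
        b=b[:,0]
        bot=np.array([b[b[:,0]==u,1].max()+0.5 for u in range(x+5,x+w-5)]); us=np.arange(x+5,x+w-5)
        k=np.polyfit(us,bot,1); sl=slice(max(0,y+hh-8),y+hh-2)
        L=x-0.5; Rr=x+w-0.5
        P=onz(c,[[L,k[0]*L+k[1]],[Rr,k[0]*Rr+k[1]]],108)[:,:2]
        th=dict(red=20,blue=7,yellow=7)[col]; d=P[1]-P[0]; 
        e=P.mean(0); n=np.array([-d[1],d[0]])/np.linalg.norm(d)
        ctr=e+n*th/2
        s=ctr-o["eef_pos"][:2]
        print(col,"w",np.linalg.norm(d).round(1),"ctr",ctr.round(1),"yaw",np.degrees(np.arctan2(d[1],d[0])).round(2),"tool shift",(s@tx).round(1),(s@ty).round(1))
E
python3 pieces.py
```

```text
Traceback (most recent call last):
  File "pieces.py", line 2, in <module>
    c,im,o=shot("wrist"); print(o["clock"],o["eef_pos"].round(1),"width",o["grip_width"].round(1))
                                                                         ^^^^^^^^^^^^^^^^^^^^^
AttributeError: 'float' object has no attribute 'round'
```

```bash
sed -i 's/o\["grip_width"\].round(1)/o["grip_width"]/' pieces.py; python3 pieces.py
```

```text
5.4 [522.2 142.1 227.8] width 72.597653945637
tool z [-2.6e-03 -7.0e-04 -1.0e+00]
red w 62.6 ctr [541.8 225.3] yaw -12.8 tool shift 85.4 1.6
blue w 45.7 ctr [533.8 191. ] yaw -13.51 tool shift 50.2 1.0
yellow w 54.3 ctr [526.2 155.5] yaw -13.32 tool shift 13.9 1.1
yellow w 81.4 ctr [595.9 243.2] yaw -50.79 tool shift 114.4 50.7
```

```bash
python3 -m crank '[{"delta_pos":[0.05,0.001,0.0],"spin":0,"gripper":0.8},{"delta_pos":[0.05,0.001,0.05],"spin":0,"gripper":0.8},{"delta_pos":[0.05,0.001,0.095],"spin":0,"gripper":0.8},{"delta_pos":[0.05,0.001,0.13],"spin":0,"gripper":0.8},{"delta_pos":[0.05,0.001,0.148],"spin":0,"gripper":0.8},{"delta_pos":[0.05,0.001,0.149],"spin":0,"gripper":0.8},{"delta_pos":[0.05,0.001,0.149],"spin":0,"gripper":0.8},{"delta_pos":[0.05,0.001,0.149],"spin":0,"gripper":0.45},{"delta_pos":[0.05,0.001,0.149],"spin":0,"gripper":0.45},{"delta_pos":[0.05,0.001,0.149],"spin":0,"gripper":0.4},{"delta_pos":[0.05,0.001,0.149],"spin":0,"gripper":0.4},{"delta_pos":[0.05,0.001,0.149],"spin":0,"gripper":0.4}]' 40
```

```text
clock: 6.65
eef_pos: [535.5, 191.5, 81.8]
ee_rot: [2.445, 1.972, 0.004]
wrist_force: [-0.8, -0.8, 6.9]
grip_width: 45.0
grasp_force: 40.8
```

```bash
python3 -m crank '[{"delta_pos":[0,0,-0.03],"spin":0,"gripper":0.4},{"delta_pos":[0,0,-0.07],"spin":0,"gripper":0.4},{"delta_pos":[0,0,-0.115],"spin":0,"gripper":0.4},{"delta_pos":[0,0,-0.16],"spin":0,"gripper":0.4},{"delta_pos":[0,0,-0.16],"spin":0,"gripper":0.4},{"delta_pos":[0,0,-0.16],"spin":0,"gripper":0.4},{"delta_pos":[0,0,-0.16],"spin":0,"gripper":0.4}]'
python3 - <<'E'
from h import *
c,im,o=shot("wrist","pics/b1.png"); print(o["eef_pos"],o["ee_rot"])
c2,im2,_=shot("scene","pics/b1s.png")
p=proj(c2,o["eef_pos"])[0]; x,y=int(p[0]),int(p[1])
cr=cv2.resize(im2[max(0,y-60):y+80,max(0,x-80):x+80],None,fx=2.4,fy=2.4)
w=im[200:480,160:480]; w=cv2.resize(w,(384,336)); cr=cr[:336,:384]
cv2.imwrite("pics/b1c.png",np.hstack([w,cr])[:,:,::-1])
E
```

```text
clock: 7.35
eef_pos: [533.9, 190.5, 239.2]
ee_rot: [-2.445, -1.972, 0.003]
wrist_force: [-0.3, -0.8, -1.4]
grip_width: 45.0
grasp_force: 41.4
[533.88050624 190.45642048 239.19216035] [-2.4453709  -1.97201437  0.00279028]
```

View pics/b1c.png

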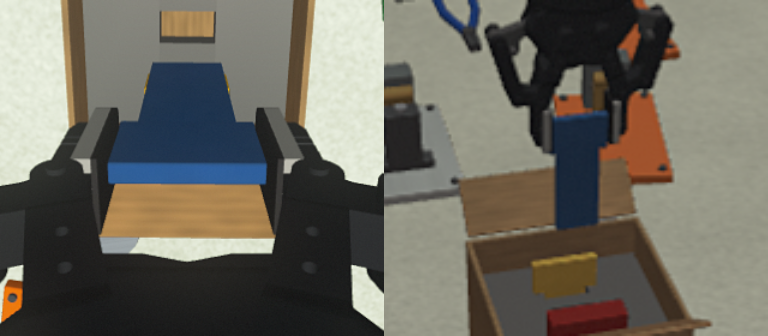

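Blue is gripped squarely by its head and hangs upright, clear of the carton. I measure its offset and tilt relative to the TCP, and work out the move to the fixture.

```bash
cat > held.py <<'E'
import sys
from h import *
# held piece: position of its top (-tool x edge) and foot (+tool x edge) relative to TCP in tool frame
def held(col,th,W,H,footrel,im,c,o):
    M=R.from_rotvec(o["ee_rot"]).as_matrix(); T=o["eef_pos"]
    b=[q for q in blobs(mask(im,col),800) if abs(cv2.boundingRect(q)[0]+cv2.boundingRect(q)[2]/2-315)<40][0][:,0]
    x,y,w,h=cv2.boundingRect(b); us=np.arange(x+6,x+w-6); bot=np.array([b[b[:,0]==u,1].max()+.5 for u in us])
    lo=bot>bot.max()-6; k=np.polyfit(us[lo],bot[lo],1)
    top=onz(c,[[x-.5,np.polyval(k,x)],[x+w-.5,np.polyval(k,x+w)]],T[2]-footrel+H)
    t=(top-T)@M; print("clock",o["clock"],"TCP",T.round(1),"rect",(x,y,w,h))
    print("top: width",np.linalg.norm(top[1]-top[0]).round(1),"thick ctr x",(t[:,0].mean()+th/2).round(2),"y",t[:,1].mean().round(2),"skew deg",np.degrees(np.arctan2(t[1,0]-t[0,0],t[1,1]-t[0,1])).round(2))
    # foot far edge: top row of the mask
    vs=b[:,1].min()-.5; row=b[b[:,1]<=b[:,1].min()+1,0]
    f=(onz(c,[[row.min()-.5,vs],[row.max()+.5,vs]],T[2]-footrel)-T)@M
    print("foot: width",(f[1,1]-f[0,1]).round(1),"x",(f[:,0].mean()-th/2).round(2),"y",f[:,1].mean().round(2))
if __name__=="__main__":
    fn=sys.argv[1]; im=cv2.imread(fn)[:,:,::-1]; c=np.load(fn[:-4]+".npy",allow_pickle=True).item()
    held(sys.argv[2],float(sys.argv[3]),0,float(sys.argv[4]),float(sys.argv[5]),im,c,c["obs"])
E
python3 held.py pics/b1.png blue 7 100 73.8
cat > goto.py <<'E'
import sys
from h import *
# goto.py xf yf z yaw: shift in tool axes (mm) and spin units to take the TCP to a fixture-frame point
xf,yf,z,yaw=map(float,sys.argv[1:5]); o=monitor.get_obs()
a=np.radians(-13.26); X=np.array([np.cos(a),np.sin(a)]); Y=np.array([-X[1],X[0]])
P=np.r_[np.array([530.75,-209.35])+xf*X+yf*Y,z]
M=R.from_rotvec(o["ee_rot"]).as_matrix(); cur=np.degrees(np.arctan2(M[1,1],M[0,1]))
print("now",o["eef_pos"].round(1),"in fixture",(X@(o["eef_pos"][:2]-[530.75,-209.35])).round(1),(Y@(o["eef_pos"][:2]-[530.75,-209.35])).round(1),"yaw",cur.round(2),"tilt",M[:,2].round(4))
print("shift",(totool(P-o["eef_pos"],o)*1000).round(1),"spin",-((yaw-cur+180)%360-180)/5,"F",o["wrist_force"].round(1))
E
python3 goto.py 0.2 13.5 239 -13.26
```

```text
clock 7.35 TCP [533.9 190.5 239.2] rect (249, 253, 134, 101)
top: width 45.6 thick ctr x 0.07 y -0.15 skew deg 0.05
foot: width 34.0 x -1.9 y -0.14
now [533.8 190.6 238.7] in fixture -88.8 390.0 yaw -12.22 tilt [-0.0026 -0.001  -1.    ]
shift [-3.781e+02  8.210e+01  1.000e-01] spin 0.20871399152028972 F [-0.8  0.3 -1.1]
```

```bash
python3 -m crank '[{"delta_pos":[-0.05,0.01,0],"spin":0.2,"gripper":0.4},{"delta_pos":[-0.1,0.02,0],"spin":0.2,"gripper":0.4},{"delta_pos":[-0.15,0.03,0],"spin":0.2,"gripper":0.4},{"delta_pos":[-0.2,0.042,0],"spin":0.2,"gripper":0.4},{"delta_pos":[-0.25,0.053,0],"spin":0.2,"gripper":0.4},{"delta_pos":[-0.3,0.064,0],"spin":0.2,"gripper":0.4},{"delta_pos":[-0.345,0.074,0],"spin":0.2,"gripper":0.4},{"delta_pos":[-0.37,0.08,0],"spin":0.2,"gripper":0.4},{"delta_pos":[-0.378,0.082,0],"spin":0.2,"gripper":0.4},{"delta_pos":[-0.378,0.082,0.03],"spin":0.2,"gripper":0.4},{"delta_pos":[-0.378,0.082,0.05],"spin":0.2,"gripper":0.4},{"delta_pos":[-0.378,0.082,0.05],"spin":0.2,"gripper":0.4}]'
python3 -m crank '[{"delta_pos":[0,0,0],"spin":0,"gripper":0.4},{"delta_pos":[0,0,0],"spin":0,"gripper":0.4}]' >/dev/null
python3 - <<'E'
from h import *
c,im,o=shot("wrist","pics/b2.png")
E
python3 held.py pics/b2.png blue 7 100 73.8; python3 goto.py 0.2 15 100 -13.26
```

```text
clock: 8.65
eef_pos: [532.6, -194.1, 186.7]
ee_rot: [-2.456, -1.949, 0.005]
wrist_force: [-0.3, 0.3, -1.1]
grip_width: 45.2
grasp_force: 41.4
clock 8.85 TCP [ 535.4 -195.2  191.3] rect (249, 252, 134, 102)
top: width 45.6 thick ctr x 0.12 y -0.14 skew deg -0.02
foot: width 33.4 x -1.24 y -0.42
now [ 535.5 -195.4  191.4] in fixture 1.4 14.7 yaw -13.18 tilt [ 1.7e-03 -4.0e-04 -1.0e+00]
shift [ 0.3 -1.4 91.4] spin 0.01549800843885123 F [ 0.7 -0.  -1. ]
```

View pics/b2.png

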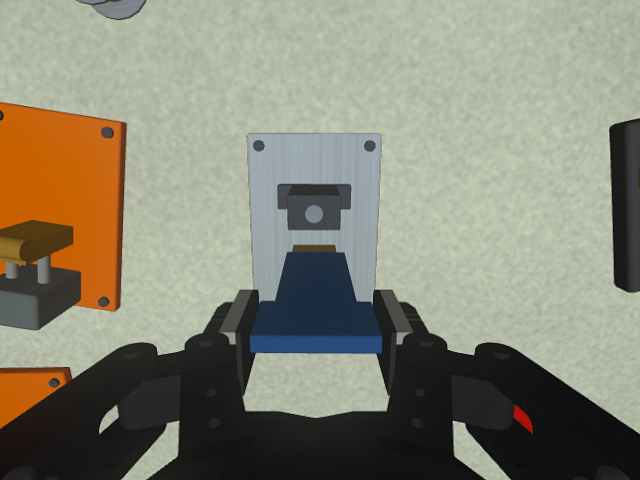

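The piece sits over the gap, with its foot near (315,252) just in front of the brass nose and the stop at (314,205). I lower it.

```bash
python3 -m crank '[{"delta_pos":[0,-0.0014,0.03],"spin":0,"gripper":0.4},{"delta_pos":[0,-0.0014,0.06],"spin":0,"gripper":0.4},{"delta_pos":[0,-0.0014,0.08],"spin":0,"gripper":0.4},{"delta_pos":[0,-0.0014,0.095],"spin":0,"gripper":0.4},{"delta_pos":[0,-0.0014,0.101],"spin":0,"gripper":0.4},{"delta_pos":[0,-0.0014,0.101],"spin":0,"gripper":0.4},{"delta_pos":[0,-0.0014,0.101],"spin":0,"gripper":0.4}]'; python3 goto.py 0.2 17 86 -13.26
python3 -m crank '[{"delta_pos":[0.002,0,0],"spin":0,"gripper":0.4},{"delta_pos":[0.003,0,0],"spin":0,"gripper":0.4},{"delta_pos":[0.004,0,0],"spin":0,"gripper":0.4},{"delta_pos":[0.004,0,0],"spin":0,"gripper":0.4}]'; python3 goto.py 0.2 17 86 -13.26
```

```text
clock: 9.6
eef_pos: [534.1, -195.5, 90.3]
ee_rot: [2.461, 1.95, 0.001]
wrist_force: [-0.5, 0.8, -0.4]
grip_width: 45.2
grasp_force: 41.4
now [ 534.1 -195.5   90.3] in fixture 0.1 14.3 yaw -13.21 tilt [ 1.5e-03 -5.0e-04 -1.0e+00]
shift [2.7 0.1 4.3] spin 0.009207893754307861 F [-0.5  0.8 -0.4]
clock: 10.0
eef_pos: [534.4, -191.7, 89.7]
ee_rot: [2.462, 1.951, 0.0]
wrist_force: [0.0, -0.1, -1.0]
grip_width: 44.9
grasp_force: 41.4
now [ 534.4 -191.7   89.7] in fixture -0.5 18.1 yaw -13.22 tilt [ 6.e-04 -6.e-04 -1.e+00]
shift [-1.   0.7  3.7] spin 0.008484613899196348 F [ 0.  -0.1 -1. ]
```

```bash
for i in 1 2; do python3 -m crank '[{"delta_pos":[0.001,0,0],"spin":0,"gripper":0.4},{"delta_pos":[0.001,0,0],"spin":0,"gripper":0.4}]' | grep -E "pos|wrist"; done; python3 goto.py 0.2 17 86 -13.26
```

```text
eef_pos: [534.5, -191.4, 89.5]
wrist_force: [-0.6, -3.7, 1.4]
eef_pos: [534.5, -191.2, 89.5]
wrist_force: [-0.6, -5.9, 1.5]
now [ 534.5 -191.2   89.5] in fixture -0.6 18.5 yaw -13.28 tilt [-1.0e-04 -1.9e-03 -1.0e+00]
shift [-1.5  0.8  3.5] spin -0.003579361079926002 F [-0.6 -5.9  1.5]
```

Stop contact felt at 4–6 N. I ease back slightly and lower to the base.

```bash
python3 -m crank '[{"delta_pos":[-0.001,0.0007,0.001],"spin":0,"gripper":0.4},{"delta_pos":[-0.001,0.0007,0.003],"spin":0,"gripper":0.4},{"delta_pos":[-0.001,0.0007,0.004],"spin":0,"gripper":0.4},{"delta_pos":[-0.001,0.0007,0.004],"spin":0,"gripper":0.4}]' | grep -E "pos|wrist"; for i in 1 2; do python3 -m crank '[{"delta_pos":[0,0,0.001],"spin":0,"gripper":0.4},{"delta_pos":[0,0,0.001],"spin":0,"gripper":0.4}]' | grep -E "pos|wrist";done;  python3 goto.py 0.2 17 86 -13.26
```

```text
eef_pos: [535.0, -191.5, 85.8]
wrist_force: [-4.0, -4.7, 7.6]
eef_pos: [535.2, -191.5, 85.8]
wrist_force: [-5.4, -5.1, 16.1]
eef_pos: [535.3, -191.5, 85.7]
wrist_force: [-8.8, -3.8, 25.1]
now [ 535.3 -191.5   85.7] in fixture 0.3 18.4 yaw -13.26 tilt [ 6.0e-04 -2.2e-03 -1.0e+00]
shift [-1.4 -0.1 -0.3] spin 0.0007346684607341559 F [-8.8 -3.8 25.1]
```

```bash
python3 -m crank '[{"delta_pos":[0,0,-0.0025],"spin":0,"gripper":0.4},{"delta_pos":[0,0,-0.0025],"spin":0,"gripper":0.4}]' | grep -E "pos|wrist"; python3 -m crank '[{"delta_pos":[0,0,0],"spin":0,"gripper":0.55},{"delta_pos":[0,0,0],"spin":0,"gripper":0.65},{"delta_pos":[0,0,0],"spin":0,"gripper":0.75},{"delta_pos":[0,0,0],"spin":0,"gripper":0.75},{"delta_pos":[0,0,-0.03],"spin":0,"gripper":0.75},{"delta_pos":[0,0,-0.08],"spin":0,"gripper":0.75},{"delta_pos":[0,0,-0.125],"spin":0,"gripper":0.8},{"delta_pos":[0,0,-0.15],"spin":0,"gripper":0.8},{"delta_pos":[-0.05,0,-0.15],"spin":0,"gripper":0.8},{"delta_pos":[-0.06,0,-0.15],"spin":0,"gripper":0.8},{"delta_pos":[-0.06,0,-0.15],"spin":0,"gripper":0.8},{"delta_pos":[-0.06,0,-0.15],"spin":0,"gripper":0.8}]'
cat > fx.py <<'E'
import sys
from h import *
c,im,o=shot("wrist",sys.argv[1]); a=np.radians(-13.26); X=np.array([np.cos(a),np.sin(a)]); Y=np.array([-X[1],X[0]])
f=lambda p,z:((onz(c,p,z)[:,:2]-[530.75,-209.35])@np.array([X,Y]).T).round(1)
print("cam",((ray(c,[0,0])[0][:2]-[530.75,-209.35])@np.array([X,Y]).T).round(1))
for col in ("blue","yellow"):
    for b in blobs(mask(im,col),150)[:2]:
        r=cv2.minAreaRect(b); print(col,np.round(r[0]),np.round(r[1],1),round(r[2],1),"box@112",f(cv2.boxPoints(r),112).tolist())
E
python3 fx.py pics/f2.png; python3 - <<'E'
import cv2
im=cv2.imread("pics/f2.png"); cv2.imwrite("pics/f2c.png",cv2.resize(im[40:280,200:440],None,fx=2,fy=2))
E
```

```text
eef_pos: [535.0, -191.5, 86.1]
wrist_force: [-1.4, -4.6, 1.3]
clock: 12.6
eef_pos: [521.4, -248.3, 235.3]
ee_rot: [-2.461, -1.95, -0.001]
wrist_force: [0.7, 0.4, -0.4]
grip_width: 68.2
grasp_force: 0.0
cam [-0.4 27.3]
blue [316. 152.] [11. 66.] 90.0 box@112 [[-22.3, 20.5], [22.0, 20.5], [22.2, 13.3], [-22.4, 13.2]]
yellow [ 30. 166.] [52.9 22.9] 9.5 box@112 [[-218.3, 3.5], [-212.5, 18.8], [-176.9, 12.7], [-182.2, -2.6]]
yellow [316. 190.] [22. 44.] 90.0 box@112 [[-15.2, -0.9], [15.0, -0.8], [15.2, -16.0], [-15.4, -16.1]]
```

View pics/f2c.png

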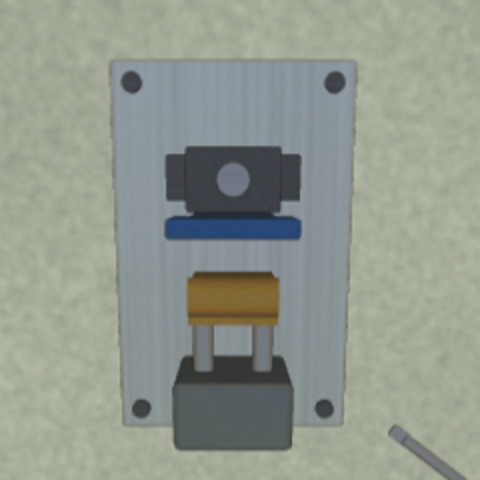

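Blue stands square against the stop, at crop (233,228), with its top spanning y 13.3–20.5 and the stop face at 20.5. Next is yellow.

```bash
python3 -m crank '[{"delta_pos":[0.05,-0.012,0],"spin":0,"gripper":0.85},{"delta_pos":[0.1,-0.023,0],"spin":0,"gripper":0.85},{"delta_pos":[0.15,-0.035,0],"spin":0,"gripper":0.85},{"delta_pos":[0.2,-0.046,0],"spin":0,"gripper":0.85},{"delta_pos":[0.25,-0.058,0],"spin":0,"gripper":0.85},{"delta_pos":[0.3,-0.07,0],"spin":-0.15,"gripper":0.85},{"delta_pos":[0.345,-0.08,0],"spin":-0.15,"gripper":0.85},{"delta_pos":[0.37,-0.086,0],"spin":-0.15,"gripper":0.85},{"delta_pos":[0.38,-0.0885,0],"spin":-0.15,"gripper":0.85},{"delta_pos":[0.38,-0.0885,0],"spin":-0.15,"gripper":0.85},{"delta_pos":[0.38,-0.0885,0],"spin":-0.15,"gripper":0.85},{"delta_pos":[0.38,-0.0885,0],"spin":-0.15,"gripper":0.85}]'; python3 pieces.py
```

```text
clock: 13.85
eef_pos: [522.4, 139.2, 235.6]
ee_rot: [2.451, 1.964, -0.001]
wrist_force: [0.2, -0.1, -0.9]
grip_width: 72.5
grasp_force: 0.0
13.85 [522.4 139.2 235.6] width 72.47225264649664
tool z [-3.e-04 -1.e-03 -1.e+00]
red w 62.3 ctr [541.7 224.8] yaw -12.75 tool shift 87.7 0.2
yellow w 54.2 ctr [525.9 155.7] yaw -12.57 tool shift 16.9 -0.1
yellow w 31.8 ctr [533.  187.5] yaw -12.59 tool shift 49.4 -0.1
yellow w 71.0 ctr [594.8 248.6] yaw -37.15 tool shift 122.5 46.9
```

```bash
python3 -m crank '[{"delta_pos":[0.0165,0,0.0],"spin":0,"gripper":0.85},{"delta_pos":[0.0165,0,0.05],"spin":0,"gripper":0.85},{"delta_pos":[0.0165,0,0.1],"spin":0,"gripper":0.85},{"delta_pos":[0.0165,0,0.135],"spin":0,"gripper":0.85},{"delta_pos":[0.0165,0,0.152],"spin":0,"gripper":0.85},{"delta_pos":[0.0165,0,0.155],"spin":0,"gripper":0.85},{"delta_pos":[0.0165,0,0.155],"spin":0,"gripper":0.85},{"delta_pos":[0.0165,0,0.155],"spin":0,"gripper":0.55},{"delta_pos":[0.0165,0,0.155],"spin":0,"gripper":0.5},{"delta_pos":[0.0165,0,0.155],"spin":0,"gripper":0.5},{"delta_pos":[0.0165,0,0.155],"spin":0,"gripper":0.5},{"delta_pos":[0.0165,0,0.155],"spin":0,"gripper":0.5}]' 40
python3 -m crank '[{"delta_pos":[0,0,-0.03],"spin":0,"gripper":0.5},{"delta_pos":[0,0,-0.07],"spin":0,"gripper":0.5},{"delta_pos":[0,0,-0.115],"spin":0,"gripper":0.5},{"delta_pos":[0,0,-0.16],"spin":0,"gripper":0.5},{"delta_pos":[0,0,-0.16],"spin":0,"gripper":0.5},{"delta_pos":[0,0,-0.16],"spin":0,"gripper":0.5}]'
python3 -c "
from h import *
shot('wrist','pics/y1.png')"
python3 goto.py 0.2 11 240 -13.26
```

```text
clock: 15.1
eef_pos: [526.9, 157.3, 82.4]
ee_rot: [2.449, 1.966, 0.004]
wrist_force: [-0.5, -2.1, 7.0]
grip_width: 52.9
grasp_force: 41.8
clock: 15.7
eef_pos: [526.2, 157.3, 242.2]
ee_rot: [2.448, 1.966, 0.004]
wrist_force: [-1.0, -1.2, -1.1]
grip_width: 53.2
grasp_force: 43.2
now [525.4 156.9 240.7] in fixture -89.2 355.2 yaw -12.48 tilt [ 4.e-04 -5.e-04 -1.e+00]
shift [-345.4   84.7    0.9] spin 0.15614469118447688 F [-0.4 -1.  -0.6]
```

```bash
python3 held.py pics/y1.png yellow 7 100 74.4; python3 -m crank '[{"delta_pos":[-0.05,0.012,0],"spin":0.15,"gripper":0.5},{"delta_pos":[-0.1,0.024,0],"spin":0.15,"gripper":0.5},{"delta_pos":[-0.15,0.036,0],"spin":0.15,"gripper":0.5},{"delta_pos":[-0.2,0.048,0],"spin":0.15,"gripper":0.5},{"delta_pos":[-0.25,0.06,0],"spin":0.15,"gripper":0.5},{"delta_pos":[-0.3,0.072,0],"spin":0.15,"gripper":0.5},{"delta_pos":[-0.335,0.08,0],"spin":0.15,"gripper":0.5},{"delta_pos":[-0.345,0.084,0],"spin":0.15,"gripper":0.5},{"delta_pos":[-0.351,0.0845,0],"spin":0.15,"gripper":0.5},{"delta_pos":[-0.351,0.0845,0],"spin":0.15,"gripper":0.5},{"delta_pos":[-0.351,0.0845,0],"spin":0.15,"gripper":0.5},{"delta_pos":[-0.351,0.0845,0],"spin":0.15,"gripper":0.5}]'|grep clock
python3 goto.py 0.2 6 90 -13.26;python3 -c "
from h import *
shot('wrist','pics/y2.png')"; python3 held.py pics/y2.png yellow 7 100 74.4
```

```text
clock 15.7 TCP [526.2 157.3 242.2] rect (238, 73, 191, 282)
top: width 65.5 thick ctr x -0.77 y 5.93 skew deg -0.19
foot: width 47.2 x 96.33 y 35.48
clock: 16.95
now [ 532.7 -201.8  240.8] in fixture 0.2 7.8 yaw -13.06 tilt [-0.e+00  5.e-04 -1.e+00]
shift [ -1.9   0.  150.8] spin 0.040236542716559145 F [-0.  -0.8 -0.5]
clock 16.95 TCP [ 532.7 -201.8  240.8] rect (238, 236, 156, 118)
top: width 53.4 thick ctr x -0.72 y -0.16 skew deg 0.03
foot: width 24.4 x 8.21 y -0.15
```

```bash
python3 - <<'E'
from h import *
im=cv2.imread("pics/y2.png")[:,:,::-1]; c=np.load("pics/y2.npy",allow_pickle=True).item(); o=c["obs"]
m=mask(im,"yellow")
for r in range(232,272,2): 
    k=np.where(m[r,240:395])[0]; print(r,(k.min()+240,k.max()+240) if len(k) else None, im[r,300:330].mean(0).round().astype(int))
E
```

```text
232 None [78 62 36]
234 None [74 58 35]
236 (np.int64(295), np.int64(336)) [103  79  40]
238 (np.int64(295), np.int64(336)) [124  94  44]
240 (np.int64(294), np.int64(336)) [133 103  47]
242 (np.int64(294), np.int64(337)) [136 111  52]
244 (np.int64(294), np.int64(337)) [137 111  55]
246 (np.int64(294), np.int64(337)) [137 111  53]
248 (np.int64(294), np.int64(336)) [135 110  50]
250 (np.int64(295), np.int64(336)) [136 105  47]
252 (np.int64(294), np.int64(336)) [115  87  37]
254 (np.int64(287), np.int64(343)) [96 74 25]
256 (np.int64(286), np.int64(344)) [97 74 25]
258 (np.int64(286), np.int64(344)) [97 74 25]
260 (np.int64(286), np.int64(345)) [97 74 25]
262 (np.int64(286), np.int64(345)) [97 74 24]
264 (np.int64(285), np.int64(346)) [96 74 23]
266 (np.int64(284), np.int64(346)) [96 74 24]
268 (np.int64(284), np.int64(347)) [97 74 23]
270 (np.int64(283), np.int64(347)) [97 74 22]
```

```bash
python3 -m crank '[{"delta_pos":[-0.001,0,0.05],"spin":0,"gripper":0.5},{"delta_pos":[-0.001,0,0.09],"spin":0,"gripper":0.5},{"delta_pos":[-0.001,0,0.12],"spin":0,"gripper":0.5},{"delta_pos":[-0.001,0,0.14],"spin":0,"gripper":0.5},{"delta_pos":[-0.001,0,0.15],"spin":0,"gripper":0.5},{"delta_pos":[-0.001,0,0.15],"spin":0,"gripper":0.5},{"delta_pos":[-0.001,0,0.15],"spin":0,"gripper":0.5}]' | grep -E "pos|wrist"; python3 goto.py 0.2 11 86.4 -13.26
python3 -m crank '[{"delta_pos":[0.001,0,0],"spin":0,"gripper":0.5},{"delta_pos":[0.002,0,0],"spin":0,"gripper":0.5},{"delta_pos":[0.003,0,0],"spin":0,"gripper":0.5},{"delta_pos":[0.003,0,0],"spin":0,"gripper":0.5}]' | grep -E "pos|wrist"; python3 goto.py 0.2 11 86.4 -13.26
```

```text
eef_pos: [533.0, -204.5, 91.8]
wrist_force: [-0.0, -0.0, -0.3]
now [ 533.  -204.5   91.8] in fixture 1.1 5.2 yaw -13.19 tilt [ 1.3e-03 -3.0e-04 -1.0e+00]
shift [ 5.8 -0.9  5.4] spin 0.01493657476609087 F [-0.  -0.  -0.3]
eef_pos: [533.1, -201.7, 91.3]
wrist_force: [0.2, 0.5, -0.1]
now [ 533.1 -201.7   91.3] in fixture 0.6 8.0 yaw -13.21 tilt [ 7.e-04 -3.e-04 -1.e+00]
shift [ 3.  -0.4  4.9] spin 0.010015764910104964 F [ 0.2  0.5 -0.1]
```

```bash
python3 -m crank '[{"delta_pos":[0.001,-0.0004,0],"spin":0,"gripper":0.5},{"delta_pos":[0.002,-0.0004,0],"spin":0,"gripper":0.5},{"delta_pos":[0.002,-0.0004,0],"spin":0,"gripper":0.5}]' | grep -E "pos|wrist"; python3 -m crank '[{"delta_pos":[0.0005,0,0.0],"spin":0,"gripper":0.5},{"delta_pos":[0.001,0,0.0],"spin":0,"gripper":0.5},{"delta_pos":[0.001,0,0],"spin":0,"gripper":0.5}]' | grep -E "pos|wrist"; python3 goto.py 0.2 11 86.4 -13.26
```

```text
eef_pos: [533.0, -199.5, 90.8]
wrist_force: [-0.3, -0.0, -0.1]
eef_pos: [533.2, -198.7, 90.7]
wrist_force: [-0.4, -0.3, -0.4]
now [ 533.2 -198.7   90.7] in fixture -0.0 10.9 yaw -13.21 tilt [-0.e+00  1.e-04 -1.e+00]
shift [0.1 0.2 4.3] spin 0.009282135922001089 F [-0.4 -0.3 -0.4]
```

Now I lower it to the base in steps.

```bash
python3 -m crank '[{"delta_pos":[0,0,0.002],"spin":0,"gripper":0.5},{"delta_pos":[0,0,0.004],"spin":0,"gripper":0.5},{"delta_pos":[0,0,0.005],"spin":0,"gripper":0.5},{"delta_pos":[0,0,0.005],"spin":0,"gripper":0.5}]' | grep -E "pos|wrist"; python3 -m crank '[{"delta_pos":[0.0003,0,0.001],"spin":0,"gripper":0.5},{"delta_pos":[0.0003,0,0.001],"spin":0,"gripper":0.5}]' | grep -E "pos|wrist"; python3 goto.py 0.2 11 86.4 -13.26
```

```text
eef_pos: [533.3, -198.8, 86.5]
wrist_force: [-2.1, 0.6, 8.3]
eef_pos: [533.4, -198.7, 86.4]
wrist_force: [-5.4, 0.2, 16.1]
now [ 533.4 -198.7   86.4] in fixture 0.2 11.0 yaw -13.23 tilt [ 4.0e-04 -1.1e-03 -1.0e+00]
shift [-0.  0.  0.] spin 0.006839633314109505 F [-5.4  0.2 16.1]
```

```bash
python3 -m crank '[{"delta_pos":[0,0,-0.0015],"spin":0,"gripper":0.5},{"delta_pos":[0,0,-0.0015],"spin":0,"gripper":0.55},{"delta_pos":[0,0,-0.0015],"spin":0,"gripper":0.65},{"delta_pos":[0,0,-0.0015],"spin":0,"gripper":0.75},{"delta_pos":[0,0,-0.0015],"spin":0,"gripper":0.8},{"delta_pos":[0,0,-0.03],"spin":0,"gripper":0.8},{"delta_pos":[0,0,-0.08],"spin":0,"gripper":0.8},{"delta_pos":[0,0,-0.125],"spin":0,"gripper":0.8},{"delta_pos":[0,0,-0.15],"spin":0,"gripper":0.8},{"delta_pos":[-0.05,0,-0.15],"spin":0,"gripper":0.9},{"delta_pos":[-0.055,0,-0.15],"spin":0,"gripper":0.9},{"delta_pos":[-0.055,0,-0.15],"spin":0,"gripper":0.9}]'; python3 -m crank '[{"delta_pos":[0,0,0],"spin":0,"gripper":0.9}]' >/dev/null
python3 fx.py pics/f3.png; python3 - <<'E'
from h import *
im=cv2.imread("pics/f3.png")[:,:,::-1]; c=np.load("pics/f3.npy",allow_pickle=True).item()
g=im[:,300:330].mean(1).round().astype(int)
for r in range(125,205): print(r,*g[r],end=" | ")
E
```

```text
clock: 20.5
eef_pos: [519.7, -254.2, 234.4]
ee_rot: [-2.466, -1.946, 0.002]
wrist_force: [0.3, 0.5, -0.8]
grip_width: 76.7
grasp_force: 0.0
cam [-0.4 24.3]
blue [316. 148.] [10. 67.] 90.0 box@112 [[-22.2, 20.0], [22.5, 20.1], [22.6, 13.6], [-22.4, 13.5]]
blue [216. 411.] [36.2 15.7] 63.4 box@112 [[-93.1, -179.5], [-81.3, -172.8], [-70.1, -204.0], [-82.3, -211.2]]
yellow [ 28. 163.] [54.  23.3] 9.9 box@112 [[-218.4, 3.1], [-212.3, 18.5], [-176.3, 12.1], [-181.8, -3.4]]
yellow [316. 186.] [45. 23.] 0.0 box@112 [[-15.4, -16.9], [-15.2, -1.1], [15.5, -1.1], [15.8, -16.8]]
125 88 93 102 | 126 86 91 100 | 127 87 92 100 | 128 87 91 100 | 129 85 90 99 | 130 84 88 97 | 131 80 85 93 | 132 76 80 88 | 133 69 72 79 | 134 60 64 69 | 135 60 63 68 | 136 60 63 69 | 137 60 63 68 | 138 60 63 68 | 139 60 63 69 | 140 60 63 68 | 141 54 57 61 | 142 35 42 50 | 143 33 46 62 | 144 37 59 89 | 145 40 70 117 | 146 39 70 119 | 147 39 70 119 | 148 40 70 119 | 149 40 70 118 | 150 40 70 117 | 151 40 70 117 | 152 39 70 117 | 153 33 65 110 | 154 89 77 76 | 155 154 118 22 | 156 167 134 26 | 157 165 134 28 | 158 165 134 28 | 159 165 133 28 | 160 164 133 28 | 161 164 133 27 | 162 165 134 27 | 163 164 133 25 | 164 149 119 33 | 165 126 120 106 | 166 136 148 155 | 167 136 147 151 | 168 136 146 150 | 169 136 146 150 | 170 136 146 151 | 171 139 149 154 | 172 118 124 125 | 173 68 52 26 | 174 72 57 34 | 175 86 67 37 | 176 106 81 41 | 177 116 88 42 | 178 121 92 44 | 179 124 97 45 | 180 124 101 46 | 181 127 103 48 | 182 128 104 50 | 183 128 104 52 | 184 127 103 52 | 185 128 105 52 | 186 128 104 52 | 187 127 103 50 | 188 126 102 47 | 189 127 100 46 | 190 127 97 46 | 191 122 92 44 | 192 113 86 42 | 193 100 77 39 | 194 87 69 38 | 195 105 85 44 | 196 128 104 52 | 197 126 102 50 | 198 126 104 58 | 199 125 120 106 | 200 124 132 136 | 201 125 132 134 | 202 124 131 133 | 203 124 132 133 | 204 125 132 133 |
```

Yellow now stands flush beside blue (rows 155-164), leaving about 9.2 mm to the nose. Next is the wedge.

```bash
python3 -m crank '[{"delta_pos":[0.05,-0.009,0],"spin":0,"gripper":0.95},{"delta_pos":[0.1,-0.018,0],"spin":0,"gripper":0.95},{"delta_pos":[0.15,-0.028,0],"spin":0,"gripper":0.95},{"delta_pos":[0.2,-0.038,0],"spin":0,"gripper":0.95},{"delta_pos":[0.25,-0.047,0],"spin":-0.1,"gripper":0.95},{"delta_pos":[0.3,-0.056,0],"spin":-0.1,"gripper":0.95},{"delta_pos":[0.35,-0.066,0],"spin":-0.1,"gripper":0.95},{"delta_pos":[0.4,-0.075,0],"spin":-0.1,"gripper":0.95},{"delta_pos":[0.44,-0.083,0],"spin":-0.1,"gripper":0.95},{"delta_pos":[0.465,-0.088,0],"spin":-0.1,"gripper":0.95},{"delta_pos":[0.4713,-0.0885,0],"spin":-0.1,"gripper":0.95},{"delta_pos":[0.4713,-0.0885,0],"spin":-0.1,"gripper":0.95}]' | grep -E "clock|pos"; python3 -m crank '[{"delta_pos":[0,0,0],"spin":0,"gripper":0.95},{"delta_pos":[0,0,0],"spin":0,"gripper":0.95}]' | grep pos; python3 pieces.py
```

```text
clock: 21.85
eef_pos: [541.4, 228.9, 234.4]
eef_pos: [542.6, 225.3, 234.7]
22.05 [542.6 225.3 234.7] width 80.71612262386478
tool z [-1.e-04 -1.e-03 -1.e+00]
red w 62.5 ctr [541.9 226. ] yaw -12.81 tool shift 0.6 -0.8
yellow w 31.8 ctr [536.7 201. ] yaw -13.55 tool shift -24.9 -0.4
yellow w 93.7 ctr [483.9 127.3] yaw -14.98 tool shift -108.5 -35.4
yellow w 84.9 ctr [595.1 242.3] yaw -53.48 tool shift 28.3 47.4
```

```bash
python3 -m crank '[{"delta_pos":[0,-0.0007,0.05],"spin":0,"gripper":0.95},{"delta_pos":[0,-0.0007,0.1],"spin":0,"gripper":0.95},{"delta_pos":[0,-0.0007,0.135],"spin":0,"gripper":0.95},{"delta_pos":[0,-0.0007,0.152],"spin":0,"gripper":0.95},{"delta_pos":[0,-0.0007,0.155],"spin":0,"gripper":0.95},{"delta_pos":[0,-0.0007,0.155],"spin":0,"gripper":0.95},{"delta_pos":[0,-0.0007,0.155],"spin":0,"gripper":0.65},{"delta_pos":[0,-0.0007,0.155],"spin":0,"gripper":0.6},{"delta_pos":[0,-0.0007,0.155],"spin":0,"gripper":0.6},{"delta_pos":[0,-0.0007,0.155],"spin":0,"gripper":0.6},{"delta_pos":[0,-0.0007,0.155],"spin":0,"gripper":0.6}]' 80
python3 -m crank '[{"delta_pos":[0,0,-0.03],"spin":0,"gripper":0.6},{"delta_pos":[0,0,-0.07],"spin":0,"gripper":0.6},{"delta_pos":[0,0,-0.115],"spin":0,"gripper":0.6},{"delta_pos":[0,0,-0.16],"spin":0,"gripper":0.6},{"delta_pos":[0,0,-0.16],"spin":0,"gripper":0.6},{"delta_pos":[0,0,-0.16],"spin":0,"gripper":0.6},{"delta_pos":[0,0,-0.16],"spin":0,"gripper":0.6}]'
python3 - <<'E'
from h import *
c,im,o=shot("wrist","pics/w1.png"); c2,im2,_=shot("scene","pics/w1s.png")
p=proj(c2,o["eef_pos"])[0]; x,y=int(p[0]),int(p[1]); print(p)
cr=cv2.resize(im2[max(0,y-40):y+90,max(0,x-70):x+70],(420,390)); w=im[200:480,160:480]; w=cv2.resize(w,(384,336)); w=np.vstack([w,np.zeros((54,384,3),np.uint8)])
cv2.imwrite("pics/w1c.png",np.hstack([w,cr[:390,:416]])[:,:,::-1])
E
python3 goto.py 0.2 0 240 -13.26
```

```text
clock: 23.2
eef_pos: [542.9, 227.7, 81.9]
ee_rot: [2.453, 1.961, 0.005]
wrist_force: [-1.0, -1.5, 7.1]
grip_width: 60.3
grasp_force: 87.0
clock: 23.9
eef_pos: [541.2, 226.6, 239.2]
ee_rot: [2.454, 1.961, -0.002]
wrist_force: [0.1, -0.6, -0.1]
grip_width: 60.4
grasp_force: 87.5
[336.49046727 221.95038436]
now [541.  226.7 238.5] in fixture -90.0 426.7 yaw -12.72 tilt [-2.e-03 -9.e-04 -1.e+00]
shift [-427.6   86.2   -1.1] spin 0.10814500244077294 F [-0.6  0.8 -1.2]
```

View pics/w1c.png

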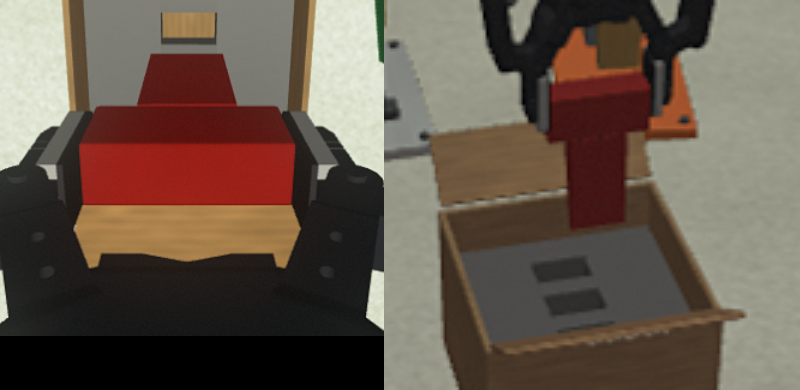

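```bash
python3 held.py pics/w1.png red 0 94 67.9; python3 - <<'E'
from h import *
im=cv2.imread("pics/w1.png")[:,:,::-1]; c=np.load("pics/w1.npy",allow_pickle=True).item(); o=c["obs"]; M=R.from_rotvec(o["ee_rot"]).as_matrix();T=o["eef_pos"]
m=mask(im,"red")
for r in range(240,340,6):
    k=np.where(m[r,200:440])[0]; print(r,(k.min()+200,k.max()+200) if len(k) else None, im[r,300:330].mean(0).round().astype(int))
# predicted pixel rows of candidate edges
for n,x,z in [("tip flat +10",10,-67.9),("tip slant -6",-6,-67.9),("stem top +10",10,-3.9),("head top +10",10,26.1),("head top -10",-10,26.1)]:
    print(n,proj(c,T+M@np.array([x,0,-z]))[0].round(1))
E
```

```text
clock 23.9 TCP [541.2 226.6 239.2] rect (226, 245, 180, 126)
top: width 62.3 thick ctr x -10.59 y -0.14 skew deg 0.04
foot: width 34.6 x 8.12 y -0.41
240 None [121 120 112]
246 (np.int64(285), np.int64(345)) [88 27 21]
252 (np.int64(284), np.int64(347)) [89 28 23]
258 (np.int64(282), np.int64(348)) [90 27 22]
264 (np.int64(280), np.int64(350)) [90 26 22]
270 (np.int64(279), np.int64(352)) [88 24 20]
276 (np.int64(277), np.int64(353)) [88 23 20]
282 (np.int64(276), np.int64(355)) [88 22 18]
288 (np.int64(274), np.int64(357)) [118  27  22]
294 (np.int64(238), np.int64(393)) [87 21 17]
300 (np.int64(236), np.int64(395)) [89 20 16]
306 (np.int64(233), np.int64(398)) [90 19 15]
312 (np.int64(230), np.int64(401)) [89 19 14]
318 (np.int64(227), np.int64(404)) [95 20 15]
324 (np.int64(226), np.int64(405)) [154  31  23]
330 (np.int64(226), np.int64(405)) [154  31  23]
336 (np.int64(226), np.int64(404)) [155  32  23]
tip flat +10 [315.7 241.3]
tip slant -6 [315.7 268. ]
stem top +10 [315.9 283. ]
head top +10 [316.  316.4]
head top -10 [315.9 369.2]
```

The flat face is on the tool +x side (tip edge at x=+8, head centred), which is the fixture's +y, so no turn is needed. I move above the gap.

```bash
python3 -m crank '[{"delta_pos":[-0.05,0.01,0],"spin":0,"gripper":0.6},{"delta_pos":[-0.1,0.02,0],"spin":0,"gripper":0.6},{"delta_pos":[-0.15,0.03,0],"spin":0,"gripper":0.6},{"delta_pos":[-0.2,0.04,0],"spin":0.1,"gripper":0.6},{"delta_pos":[-0.25,0.05,0],"spin":0.1,"gripper":0.6},{"delta_pos":[-0.3,0.06,0],"spin":0.1,"gripper":0.6},{"delta_pos":[-0.35,0.07,0],"spin":0.1,"gripper":0.6},{"delta_pos":[-0.395,0.079,0],"spin":0.1,"gripper":0.6},{"delta_pos":[-0.42,0.085,0],"spin":0.1,"gripper":0.6},{"delta_pos":[-0.431,0.086,0],"spin":0.1,"gripper":0.6},{"delta_pos":[-0.431,0.086,0],"spin":0.1,"gripper":0.6},{"delta_pos":[-0.431,0.086,0],"spin":0.1,"gripper":0.6}]' | grep clock; python3 -m crank '[{"delta_pos":[0,0,0],"spin":0,"gripper":0.6},{"delta_pos":[0,0,0],"spin":0,"gripper":0.6}]' | grep clock;  python3 -c "
from h import *
shot('wrist','pics/w2.png')"; python3 held.py pics/w2.png red 0 94 67.9; python3 goto.py 0.2 -3.5 130 -13.26
```

```text
clock: 25.2
clock: 25.4
clock 25.4 TCP [ 531.  -210.3  239.9] rect (226, 245, 180, 126)
top: width 62.3 thick ctr x -10.57 y -0.12 skew deg 0.02
foot: width 34.0 x 8.14 y -0.12
now [ 530.9 -210.7  239.9] in fixture 0.5 -1.3 yaw -13.09 tilt [ 2.e-04  1.e-04 -1.e+00]
shift [ -2.2  -0.3 109.9] spin 0.03440073970780873 F [-0.2  0.2 -0.5]
```

```bash
python3 -m crank '[{"delta_pos":[-0.002,-0.0003,0.03],"spin":0,"gripper":0.6},{"delta_pos":[-0.002,-0.0003,0.06],"spin":0,"gripper":0.6},{"delta_pos":[-0.002,-0.0003,0.08],"spin":0,"gripper":0.6},{"delta_pos":[-0.002,-0.0003,0.09],"spin":0,"gripper":0.6},{"delta_pos":[-0.002,-0.0003,0.09],"spin":0,"gripper":0.6},{"delta_pos":[-0.002,-0.0003,0.09],"spin":0,"gripper":0.6}]' | grep -E "pos|wrist"; python3 goto.py 0.2 -3.5 130 -13.26
```

```text
eef_pos: [530.6, -213.9, 150.7]
wrist_force: [0.4, -0.2, -0.2]
now [ 530.6 -213.9  150.7] in fixture 0.8 -4.4 yaw -13.19 tilt [ 1.1e-03 -3.0e-04 -1.0e+00]
shift [ 0.9 -0.7 20.7] spin 0.014073718582699258 F [ 0.4 -0.2 -0.2]
```

```bash
python3 -m crank '[{"delta_pos":[0.0012,-0.0006,0.0],"spin":0,"gripper":0.6},{"delta_pos":[0.0012,-0.0006,0.01],"spin":0,"gripper":0.6},{"delta_pos":[0.0012,-0.0006,0.02],"spin":0,"gripper":0.6},{"delta_pos":[0.0012,-0.0006,0.02],"spin":0,"gripper":0.6},{"delta_pos":[0.0012,-0.0006,0.02],"spin":0,"gripper":0.6}]' | grep -E "pos|wrist"; python3 goto.py 0.2 -2 118 -13.26
```

```text
eef_pos: [529.3, -212.7, 129.3]
wrist_force: [0.0, 0.1, -0.6]
now [ 529.3 -212.7  129.3] in fixture -0.7 -3.6 yaw -13.21 tilt [-1.e-03  4.e-04 -1.e+00]
shift [ 1.6  0.9 11.3] spin 0.00937999043364357 F [ 0.   0.1 -0.6]
```

```bash
python3 -m crank '[{"delta_pos":[0.0008,0.0009,0.0],"spin":0,"gripper":0.6},{"delta_pos":[0.0014,0.0009,0.003],"spin":0,"gripper":0.6},{"delta_pos":[0.0014,0.0009,0.006],"spin":0,"gripper":0.6},{"delta_pos":[0.0014,0.0009,0.006],"spin":0,"gripper":0.6}]' | grep -E "pos|wrist"; for i in 1 2 3; do python3 -m crank '[{"delta_pos":[0,0,0.002],"spin":0,"gripper":0.6},{"delta_pos":[0,0,0.002],"spin":0,"gripper":0.6}]' | grep -E "pos|wrist"; done; python3 goto.py 0.2 -2 112 -13.26
```

```text
eef_pos: [530.5, -211.6, 123.3]
wrist_force: [-1.0, 0.5, -0.8]
eef_pos: [530.6, -211.6, 121.6]
wrist_force: [0.2, -0.7, -0.7]
eef_pos: [530.6, -211.6, 119.6]
wrist_force: [-0.8, 0.4, -0.0]
eef_pos: [530.6, -211.6, 117.5]
wrist_force: [0.5, 0.3, -1.3]
now [ 530.6 -211.6  117.5] in fixture 0.4 -2.2 yaw -13.22 tilt [-3.e-04  1.e-04 -1.e+00]
shift [ 0.2 -0.2  5.5] spin 0.008300370577302374 F [ 0.5  0.3 -1.3]
```

```bash
for i in 1 2 3 4 5; do python3 -m crank '[{"delta_pos":[0,0,0.001],"spin":0,"gripper":0.6},{"delta_pos":[0,0,0.001],"spin":0,"gripper":0.6}]' | grep -E "pos|wrist"; done; python3 goto.py 0.2 -2 101 -13.26; python3 fx.py pics/w3.png
```

```text
eef_pos: [530.7, -211.6, 116.7]
wrist_force: [-0.3, -0.4, -0.0]
eef_pos: [530.7, -211.6, 115.7]
wrist_force: [0.3, 0.5, -0.2]
eef_pos: [530.7, -211.6, 114.7]
wrist_force: [0.6, 0.3, -0.1]
eef_pos: [530.7, -211.6, 113.7]
wrist_force: [-0.2, 0.5, -0.5]
eef_pos: [530.7, -211.6, 112.7]
wrist_force: [-0.2, 0.3, -1.2]
now [ 530.7 -211.6  112.7] in fixture 0.4 -2.2 yaw -13.22 tilt [-2.e-04  0.e+00 -1.e+00]
shift [ 0.2 -0.2 11.7] spin 0.007807440808517185 F [-0.2  0.3 -1.2]
cam [ 0.2 65.3]
blue [314. 252.] [ 36. 115.] 90.0 box@112 [[-22.1, 29.1], [21.9, 29.1], [22.5, 14.5], [-22.7, 14.5]]
yellow [314. 272.] [134.  30.] 0.0 box@112 [[-27.0, 7.3], [-26.4, 19.8], [25.8, 19.9], [26.4, 7.4]]
```

```bash
for i in 1 2 3 4 5 6; do python3 -m crank '[{"delta_pos":[0,0,0.001],"spin":0,"gripper":0.6},{"delta_pos":[0,0,0.001],"spin":0,"gripper":0.6}]' | grep -E "pos|wrist"|tr '\n' ' '; echo; done; python3 goto.py 0.2 -2 101 -13.26
```

```text
eef_pos: [530.7, -211.6, 111.7] wrist_force: [0.7, 0.5, -0.5] 
eef_pos: [530.9, -211.5, 110.8] wrist_force: [1.1, -0.1, -1.3] 
eef_pos: [531.1, -211.4, 110.0] wrist_force: [0.7, 0.5, 0.3] 
eef_pos: [531.1, -211.4, 108.9] wrist_force: [0.7, 1.1, 2.3] 
eef_pos: [531.0, -211.4, 107.8] wrist_force: [0.6, 2.1, 1.0] 
eef_pos: [530.9, -211.4, 106.7] wrist_force: [1.2, 1.5, 3.0] 
now [ 530.9 -211.4  106.7] in fixture 0.7 -2.0 yaw -13.21 tilt [ 3.e-04  2.e-04 -1.e+00]
shift [-0.  -0.5  5.7] spin 0.01010410967056714 F [1.2 1.5 3. ]
```

```bash
for i in 1 2 3 4 5 6; do python3 -m crank '[{"delta_pos":[0,0,0.001],"spin":0,"gripper":0.6},{"delta_pos":[0,0,0.001],"spin":0,"gripper":0.6}]' | grep -E "pos|wrist"|tr '\n' ' '; echo; done; python3 goto.py 0.2 -2 101 -13.26
python3 - <<'E'
from h import *
c,im,o=shot("scene","pics/s3.png")
a=np.radians(-13.26); X=np.array([np.cos(a),np.sin(a),0]); Y=np.array([-X[1],X[0],0])
p=proj(c,np.array([530.75,-209.35,75])+8*Y)[0]; x,y=int(p[0]),int(p[1])
cv2.imwrite("pics/s3c.png",cv2.resize(im[y-50:y+50,x-60:x+60],(780,600)[:2],interpolation=cv2.INTER_CUBIC)[:,:,::-1]); print(p)
E
```

```text
eef_pos: [530.9, -211.4, 105.7] wrist_force: [1.7, 2.9, 1.6] 
eef_pos: [530.8, -211.4, 104.7] wrist_force: [1.5, 2.1, 1.8] 
eef_pos: [530.8, -211.4, 103.7] wrist_force: [2.1, 2.8, 2.6] 
eef_pos: [530.8, -211.5, 102.7] wrist_force: [1.1, 5.3, 2.7] 
eef_pos: [530.8, -211.4, 101.7] wrist_force: [2.4, 3.6, 3.5] 
eef_pos: [530.9, -211.4, 100.7] wrist_force: [1.6, 5.1, 2.8] 
now [ 530.9 -211.4  100.7] in fixture 0.6 -2.0 yaw -13.21 tilt [ 2.e-04  2.e-04 -1.e+00]
shift [ 0.  -0.4 -0.3] spin 0.010572250323792786 F [1.6 5.1 2.8]
[255.48022285 192.53869157]
```

View pics/s3c.png

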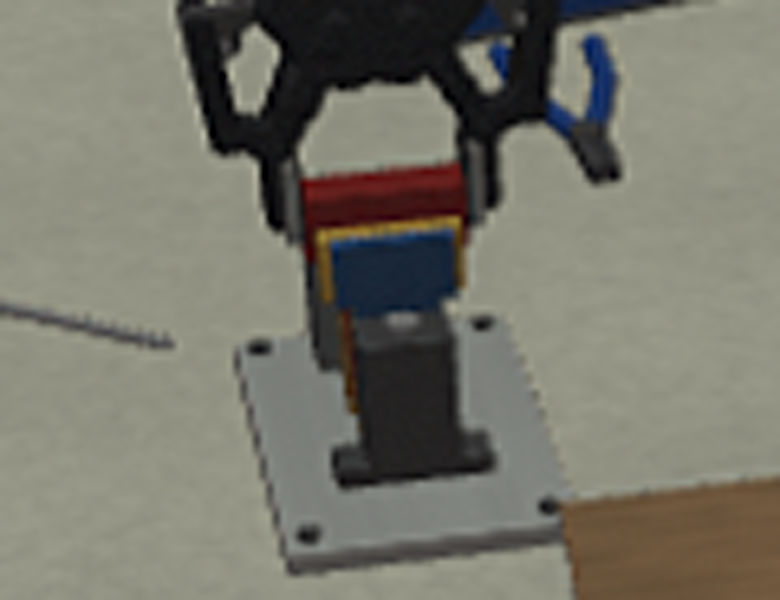

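Sideways force of about 5 N is carried by the arm, so the wedge is touching the jaw but not yet squeezing the spacers. I shift it towards the stop until they take up the load.

```bash
for i in 1 2 3 4; do python3 -m crank '[{"delta_pos":[0.0005,0,0],"spin":0,"gripper":0.6},{"delta_pos":[0.0005,0,0],"spin":0,"gripper":0.6}]' | grep -E "pos|wrist"|tr '\n' ' '; echo; done; python3 goto.py 0.2 -2 101 -13.26
```

```text
eef_pos: [530.9, -211.3, 100.7] wrist_force: [1.4, 3.6, 2.6] 
eef_pos: [530.9, -211.2, 100.7] wrist_force: [1.7, 1.4, 2.8] 
eef_pos: [530.9, -211.2, 100.8] wrist_force: [1.9, -1.1, 0.9] 
eef_pos: [530.9, -211.1, 100.8] wrist_force: [0.5, -4.1, 1.7] 
now [ 530.9 -211.1  100.8] in fixture 0.6 -1.6 yaw -13.28 tilt [-2.0e-04 -1.5e-03 -1.0e+00]
shift [-0.4 -0.4 -0.2] spin -0.0035460236141943826 F [ 0.5 -4.1  1.7]
```

Contact geometry and forces disagree on the jaw travel (about 4 mm versus 2 mm). I back off sideways in small steps: once the spacers are unloaded, the arm's lateral force equals the jaw spring force.

```bash
for i in 1 2 3 4 5 6 7 8; do python3 -m crank '[{"delta_pos":[-0.0005,0,0],"spin":0,"gripper":0.6},{"delta_pos":[-0.0005,0,0],"spin":0,"gripper":0.6}]' >/dev/null; python3 - <<'E'
from h import *
a=np.radians(-13.26); Y=np.array([-np.sin(a),np.cos(a)])
o=monitor.get_obs(); print("y",(Y@(o["eef_pos"][:2]-[530.75,-209.35])).round(2),"z",o["eef_pos"][2].round(2),"Fy",(Y@o["wrist_force"][:2]).round(1),"Fz",o["wrist_force"][2].round(1),"M",o["moment"].round(2),"tau",R.from_rotvec(o["ee_rot"]).as_matrix()[:2,2].round(4))
E
done
```

```text
y -1.57 z 100.81 Fy -4.9 Fz 1.4 M [-1.08 -0.2  -0.03] tau [-0.0001 -0.0008]
y -1.59 z 100.81 Fy -5.1 Fz 1.7 M [-1.12 -0.24 -0.02] tau [ 0.     -0.0004]
y -1.6 z 100.79 Fy -3.5 Fz 2.8 M [-0.89 -0.36 -0.01] tau [0.0001 0.0001]
y -1.69 z 100.77 Fy -1.5 Fz 2.2 M [-0.47 -0.45 -0.16] tau [0.0002 0.0005]
y -1.75 z 100.76 Fy 0.9 Fz 1.7 M [ 0.09 -0.47 -0.1 ] tau [0.0003 0.001 ]
y -1.93 z 100.77 Fy 3.8 Fz 2.2 M [ 0.7  -0.64 -0.02] tau [0.0003 0.0013]
y -2.25 z 100.77 Fy 5.0 Fz 1.5 M [ 1.21 -0.66 -0.01] tau [0.0003 0.0015]
y -2.46 z 100.78 Fy 6.7 Fz 3.6 M [ 1.4  -0.74 -0.04] tau [0.0004 0.0019]
```

```bash
cat > st.py <<'E'
from h import *
a=np.radians(-13.26); Y=np.array([-np.sin(a),np.cos(a)])
o=monitor.get_obs(); print("y",(Y@(o["eef_pos"][:2]-[530.75,-209.35])).round(2),"z",o["eef_pos"][2].round(2),"Fy",(Y@o["wrist_force"][:2]).round(1),"Fz",o["wrist_force"][2].round(1),"Mx",o["moment"][0].round(2),"t",o["clock"])
E
for i in 1 2 3 4; do python3 -m crank '[{"delta_pos":[-0.0005,0,0],"spin":0,"gripper":0.6},{"delta_pos":[-0.0005,0,0],"spin":0,"gripper":0.6}]' >/dev/null; python3 st.py; done
```

```text
y -2.8 z 100.79 Fy 6.8 Fz 2.8 Mx 1.53 t 33.65
y -3.16 z 100.82 Fy 6.9 Fz 2.8 Mx 1.61 t 33.85
y -3.46 z 100.8 Fy 8.4 Fz 3.4 Mx 1.67 t 34.05
y -3.78 z 100.8 Fy 7.2 Fz 3.2 Mx 1.82 t 34.25
```

The free-side spring force is about 5.6 N at spacer contact, so travel is about 2 mm. That matches the contact onset felt near z=110. I return to the stack and descend a further 6–7 mm.

```bash
python3 -m crank '[{"delta_pos":[0.001,0,0],"spin":0,"gripper":0.6},{"delta_pos":[0.002,0,0],"spin":0,"gripper":0.6},{"delta_pos":[0.003,0,0],"spin":0,"gripper":0.6},{"delta_pos":[0.0037,0,0],"spin":0,"gripper":0.6},{"delta_pos":[0.0037,0,0],"spin":0,"gripper":0.6}]'>/dev/null; python3 st.py; for i in 1 2 3 4; do python3 -m crank '[{"delta_pos":[0,0,0.001],"spin":0,"gripper":0.6},{"delta_pos":[0,0,0.0016],"spin":0,"gripper":0.6},{"delta_pos":[0,0,0.0016],"spin":0,"gripper":0.6}]'>/dev/null;python3 st.py; done
```

```text
y -2.03 z 100.78 Fy 5.1 Fz 2.8 Mx 1.0 t 34.75
y -2.07 z 99.27 Fy 5.6 Fz 4.6 Mx 1.17 t 35.05
y -2.04 z 97.73 Fy 5.7 Fz 3.3 Mx 1.27 t 35.35
y -1.99 z 96.23 Fy 5.0 Fz 5.6 Mx 1.24 t 35.65
y -1.98 z 94.71 Fy 4.8 Fz 6.4 Mx 1.2 t 35.95
```

```bash
for i in 1 2 3; do python3 -m crank '[{"delta_pos":[0.0004,0,0],"spin":0,"gripper":0.6},{"delta_pos":[0.0004,0,0],"spin":0,"gripper":0.6}]'>/dev/null; python3 st.py; done; python3 -m crank '[{"delta_pos":[0,0,0],"spin":0,"gripper":0.6},{"delta_pos":[0,0,0],"spin":0,"gripper":0.6},{"delta_pos":[0,0,0],"spin":0,"gripper":0.6}]'; python3 st.py
```

```text
y -1.85 z 94.73 Fy 5.2 Fz 6.5 Mx 1.11 t 36.15
y -1.8 z 94.71 Fy 4.9 Fz 6.6 Mx 0.85 t 36.35
y -1.82 z 94.72 Fy 3.1 Fz 6.3 Mx 0.66 t 36.55
clock: 36.85
eef_pos: [530.8, -211.2, 94.7]
ee_rot: [2.462, 1.95, -0.001]
wrist_force: [1.5, 3.0, 5.4]
grip_width: 60.4
grasp_force: 88.2
y -1.81 z 94.7 Fy 3.3 Fz 5.4 Mx 0.65 t 36.85
```

```bash
for i in 1 2 3 4 5 6; do python3 -m crank '[{"delta_pos":[-0.0007,0,0],"spin":0,"gripper":0.6},{"delta_pos":[-0.0007,0,0],"spin":0,"gripper":0.6}]' >/dev/null; python3 st.py; done
```

```text
y -1.85 z 94.71 Fy 5.0 Fz 6.0 Mx 1.0 t 37.05
y -2.04 z 94.72 Fy 5.4 Fz 5.7 Mx 1.27 t 37.25
y -2.23 z 94.74 Fy 6.2 Fz 6.9 Mx 1.57 t 37.45
y -2.52 z 94.72 Fy 7.7 Fz 6.6 Mx 1.87 t 37.65
y -2.93 z 94.74 Fy 8.5 Fz 6.8 Mx 2.1 t 37.85
y -3.42 z 94.76 Fy 9.7 Fz 7.5 Mx 2.21 t 38.05
```

Spring force at the stack is now about 7.7 N, so travel is about 3.5 mm. I return to the stack with the arm laterally neutral.

```bash
python3 -m crank '[{"delta_pos":[0.0015,0,0],"spin":0,"gripper":0.6},{"delta_pos":[0.003,0,0],"spin":0,"gripper":0.6},{"delta_pos":[0.0045,0,0],"spin":0,"gripper":0.6},{"delta_pos":[0.005,0,0],"spin":0,"gripper":0.6},{"delta_pos":[0.005,0,0],"spin":0,"gripper":0.6}]'>/dev/null; python3 st.py; for i in 1 2 3; do python3 -m crank '[{"delta_pos":[0.0003,0,0],"spin":0,"gripper":0.6},{"delta_pos":[0.0003,0,0],"spin":0,"gripper":0.6}]'>/dev/null; python3 st.py; done
```

```text
y -1.76 z 94.74 Fy 1.9 Fz 5.6 Mx 0.32 t 38.55
y -1.76 z 94.73 Fy 0.8 Fz 5.7 Mx 0.11 t 38.75
y -1.74 z 94.71 Fy 0.4 Fz 6.6 Mx -0.01 t 38.95
y -1.75 z 94.71 Fy -1.1 Fz 5.7 Mx -0.05 t 39.15
```

```bash
python3 -m crank '[{"delta_pos":[0,0,0],"spin":0,"gripper":0.6},{"delta_pos":[0,0,0],"spin":0,"gripper":0.6},{"delta_pos":[0,0,0],"spin":0,"gripper":0.6}]'; python3 st.py; python3 fx.py pics/w4.png; python3 - <<'E'
from h import *
im=cv2.imread("pics/w4.png")[:,:,::-1]; c=np.load("pics/w4.npy",allow_pickle=True).item()
np.save("pics/w5.npy",c,allow_pickle=True); cv2.imwrite("pics/w5.png",im[:,:,::-1])
g=im[:,305:325].mean(1).round().astype(int)
p=None
for r in range(180,380):
    k="".join("RGB"[i] for i in np.argsort(-g[r])) + str(int(g[r].max()//25)); 
    if k!=p: print(r,g[r],end=" | ")
    p=k
E
```

```text
clock: 39.45
eef_pos: [530.9, -211.2, 94.7]
ee_rot: [2.462, 1.948, -0.003]
wrist_force: [-0.4, -0.8, 5.7]
grip_width: 60.8
grasp_force: 88.2
y -1.75 z 94.75 Fy -0.8 Fz 5.7 Mx -0.06 t 39.45
cam [ 0.3 66.1]
blue [314. 266.] [ 43. 130.] 90.0 box@112 [[-22.0, 30.4], [21.8, 30.4], [22.5, 14.8], [-22.8, 14.8]]
yellow [314. 290.] [ 33. 152.] 90.0 box@112 [[-26.3, 20.0], [26.0, 20.0], [26.7, 7.6], [-27.0, 7.6]]
180 [47 48 49] | 183 [47 48 48] | 184 [46 47 48] | 185 [47 48 48] | 186 [46 47 48] | 187 [46 48 48] | 188 [44 45 46] | 189 [56 57 56] | 190 [71 71 72] | 191 [69 72 78] | 204 [68 70 74] | 205 [80 82 87] | 206 [ 98 102 111] | 207 [111 116 127] | 210 [129 136 150] | 212 [127 134 148] | 218 [129 137 150] | 219 [129 137 149] | 232 [108 115 122] | 233 [88 93 99] | 235 [67 70 74] | 271 [34 53 80] | 272 [ 40  70 109] | 274 [ 41  78 130] | 288 [ 36  73 122] | 289 [71 73 85] | 290 [147 111  22] | 291 [189 143  11] | 307 [159 119  15] | 308 [97 47 18] | 309 [74 20 17] | 310 [77 22 18] | 320 [119  27  20] | 321 [131  28  20] | 370 [122  25  19] | 371 [74 59 56] | 372 [69 71 67] | 373 [80 81 76] | 377 [ 95 100  97] |
```

Stack is contiguous (blue, yellow, red), the arm is steady, and the downward push is about 6.5 N. I hand the job in.

```bash
python3 -c "
from cell import arm
print(arm.finish_job())"
```

```text
the job is handed in; nothing more can be done
None
```

The job is handed in at 39.5 s: both flaps are folded out, and blue and yellow stand against the stop (the gap needed both). The gripper still holds the wedge pressed in, with the jaw back about 3.5 mm judging by spring force, though camera geometry suggested nearer 5.8 mm and I could not see the jaw to settle it.

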